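Change the order printer over to wide labels

TASK

Change the kitchen's order printer over to the wide label roll. Lift the release lever on the printer's right side so that its cover springs open, slide the width guide in the roll bed fully home to its left-hand end stop, and lay the wide roll down in the bed without dropping it. Then press the cover down until it catches and stays shut, and leave the narrow roll and the other things on the table where they are.

Things in the scene. Friction and masses are not known exactly. Their poses are not given: they have to be found in the camera images.
- printer: Charcoal label printer fixed to the table, 222 (x) x 172 (y) x 90 mm high shut. Origin: centre of its underside. x runs from front to back, y to its left seen from the front, z up. Housing: floor top z = 14, walls to z = 58 (front wall 54) mm. The open roll bed in it spans x -80 to +40, y -56 (fixed right face) to +70 mm (left wall). Without the cover nothing is above z = 88 mm.
- bed (a point): Middle of the wide roll's axis when seated: x -20, y -2.5, z 46.7 mm in the printer's frame. The roll lies along the printer's y on two steel idle rollers (along y, 20 mm before and behind this point), which centre it. With the guide at its stop the bed is 107 mm wide, this point midway. Fore and aft it is 60 mm to the walls: room for fingers holding the roll across its diameter.
- cover (a joint): Cover angle: 0 shut, 1.5 open (nearly upright behind the bed). A damped spring opens it in about 2 s once the catch lets go, and always pushes it open (1 to 2 N at the front edge). Push it round from behind, then press the front edge down to 0 with 5 to 10 N: the catch snaps over a pin on its right side in the last 0.25 rad. Latched it rests at 0.01 to 0.03.
- cover_hinge (a point): Middle of the cover's hinge axis, along the printer's y at its back: x 100, y 0, z 60 mm in the printer's frame. The cover is a shell 156 mm wide that reaches 212 mm forward from here; opening swings its front edge up and back.
- cover_front (a point): Point on the cover's outer face, mid-width, near its front edge: 198 mm before the hinge and 13 mm above it when shut; turns with the cover (about 258 mm above the table when open, the outer face then looking to the back). From here the outer face slopes up by 19 degrees to the flat top, which is 29 mm above the hinge from 152 mm before it backwards.
- lever (a joint): Release lever angle: 0 down, 0.6 lifted to its stop. A light spring returns it (1 to 2 N at the handle). The catch lets go at about 0.25 to 0.3; hold the lever above 0.4 until the cover has risen 0.3 rad, otherwise it catches again.
- lever_grip (a point): Middle of the lever's handle: a level black bar 12 mm thick, 52 mm long, sticking out to the right (printer -y), free all round. With the lever down it is at x -66, y -126, z 38 mm in the printer's frame; the lever turns about an axis along y through x 0, z 30 mm, so the handle moves up and slightly back (radius 66 mm).
- guide (a joint): Travel of the width guide in m: 0 narrow setting, 0.052 at its left-hand end stop (wide setting). Starts somewhere in the narrow half. About 2 N of friction, no detent; stays where it is left.
- guide_grip (a point): The width guide is an upright light grey flange across the bed (90 mm in x, 5 mm thick, top 62 mm above the table) with a ribbed grip on it (34 x 14 mm, from 58 to 82 mm above the table). This point: on the right (printer -y) face of the grip, 70 mm above the table. Slides along printer +y. The bed to its right (55 mm at travel 0) is open for fingers down to 23 mm above the table.
- wide_roll: Wide roll of white labels on a cardboard core, rigid: diameter 60 mm, 100 mm long, 0.15 to 0.3 kg, lying on its round side. Origin: middle of its axis, 30 mm above the table; its y axis is the roll's axis (either way round).
- narrow_roll: Narrow roll: the same but only 50 mm long. Not wanted; leave it. The two rolls may lie in each other's places.
- tape_roll: Bystander: roll of masking tape lying flat, 104 mm across, 25 mm high.
- marker: Bystander: marker pen, 135 mm long, lying on the table.
- chilli_shaker: Bystander: shaker with a domed metal top, 65 mm across, 100 mm high, to the right of the printer.
Things that resemble listed ones, but are neither listed nor needed, are in the scene too. Leave any orange look-alike of the wide_roll alone.

How it is judged:
On the way, in this order (a step that is already met when the one before it is completed fails the run):
1. the cover has been released and has sprung open (value of joint cover above 1.3 rad), for 0.2 s.
2. the width guide is at its left-hand end stop, the cover open (value of joint guide above 0.0495 m and value of joint cover above 1.2 rad), for 0.2 s.
3. the wide roll lies in the bed, let go, with the guide still at its stop and the cover open (horizontal distance between wide_roll and bed below 0.012 m and z of wide_roll in the frame of bed between -0.006 and 0.006 m and angle between the y axis of wide_roll and the y axis of printer, either way round below 0.12 rad and contact force between the fingers and wide_roll below 0.1 N and value of joint guide above 0.0495 m and value of joint cover above 1 rad), for 0.2 s.
At the end, for the whole second after the job is handed in: The cover is shut and latched (under 0.06 rad) with the lever down (under 0.06 rad), the width guide is within 2.5 mm of its end stop, and the wide roll lies at rest in the bed: within 12 mm of the seat point in plan and 6 mm in height, its axis within 0.12 rad of the printer's y axis (horizontal distance between wide_roll and bed below 0.012 m and z of wide_roll in the frame of bed between -0.006 and 0.006 m and angle between the y axis of wide_roll and the y axis of printer, either way round below 0.12 rad and contact force between the fingers and wide_roll below 0.1 N and value of joint guide above 0.0495 m and value of joint each of cover, lever below 0.06 rad and linear speed of wide_roll below 0.02 m/s); the robot touches nothing.
It fails at once if the wide roll is dropped (falls freely more than about 25 mm) (linear speed of wide_roll above 0.7 m/s and contact force between anything else and wide_roll below 0.05 N).
It fails at once if the narrow roll or another bystander is moved by more than 30 mm (distance of any of narrow_roll, tape_roll, marker, chilli_shaker from where it was at the start of the episode above 0.03 m).
It also fails if it takes over 72 s, if anything falls off the work surface, if the arm or the gripper's body presses on something with over 40 N, if the wrist force passes 120 N, or if a joint passes its speed limit or range.

ROBOT

A 6-joint arm with a two-finger parallel gripper is mounted at the origin on a cart in front of the work surface, level with it; the furniture and walls round the work are solid. World frame = base frame: x ahead of the robot, y to its left, z up, the work surface at z = 0. Lengths are in m, angles in rad, forces in N, time in s.
With the tool pointing down it reaches from about 0.375 to 0.975 m from the base axis. Payload 3.8 kg.
Tool frame: the origin (TCP) lies at the very end of the fingers, on their centre line; the grasp point (between the pads) lies 19 mm behind it; z points along the fingers, y is the direction in which the jaws open and shut (so a half turn about z gives the same grasp; the last joint's range is limited). The gripper opens to 88 mm and grips with 3 to 60 N. Pads are 18 mm wide; open, the fingers measure 123 mm over their backs; the gripper's body (75 mm by 187 mm) begins 45 mm behind the grasp point.
Start: joints at [-1.235, 0.264, 1.604, -0, 1.274, -0.037], TCP at [0.246, -0.629, 0.239] pointing down, gripper open.
Joint ranges: [-2.63, 2.63], [-0.94, 2.18], [0.31, 2.57], [-1.31, 4.45], [0, 2.66], [-2.55, 2.55]. Speed limits (rad/s): [2.57, 2.57, 3.14, 3.14, 3.14, 3.14].

INTERFACE

Orientations are given as a rotation vector (axis times angle).
In Python, from rig import get_obs, snapshot, camera_model, close_job gives the robot as it stands. The module is installed in compiled form; this text tells all that it offers.
- The arm moves only by the tool carry_out, never from a script. Its argument "rows" is a list of rows, each an object with "travel": the shift along the tool's x, y, z in cm, a list of three; "twist": the turn, a rotation vector about the tool's x, y, z in rad, a list of three; "grip": the opening, from 0 (shut) to 1 (fully open). In form: [{"travel": [x, y, z], "twist": [wx, wy, wz], "grip": grip}, ...]. A call has 1 to 5 rows; each row shifts and turns the commanded pose from where the row before left it, along the tool's axes as they then stand; what a row does not reach is not made up. A row lasts 1/8 s, in which the tool goes at most 62.5 mm and 10.7 degrees, less where a joint would pass 70% of its speed; a pose out of reach is approached as far as the arm can. A call with a gripper value outside its range is refused whole. The fingers move at their own pace and stop on an object; "squeeze" is the grip in N (left out, the last holds). Time passes only in rows, so rows that do not move let the fingers close. It gives the time, the measured TCP pose, the force and the opening at its end, in the units of the state.
- get_obs(): the state, without advancing time (a new reading comes with each control period).
- snapshot(name): name is "scene" or "top"; returns the picture (400x640x3 uint8, blue, green, red); there is no depth.
- camera_model(name): a dict with "fov_y" (degrees; the focal length in pixels is half the picture's height over the tangent of half this angle, whatever the lens; pixels are square), "cx", "cy" (the principal point, pixels), "D" ([k1, k2, p1, p2, k3] as OpenCV has them; the pictures are not rectified), "R" (3x3) and "t" (3): a world point X has camera coordinates R X + t. Camera axes: x right, y down, z forward; pixel columns grow to the right and rows downward; lengths in m; the calibration is good to about 2 mm. A picture is of the moment at which its call begins. camera_model takes no time and is no camera call.
- close_job(): hands the job in, once; it reports no verdict.
The state is a dict: "clock": time; "joint_pos": joint angles; "qvel": joint speeds; "joint_efforts": joint torques, N m; "tool_pos": TCP position; "orientation": TCP orientation; "ft_force": force on the tool from outside, world axes, zero at the start; "ft_torque": the same for the moment, N m; "gripper_width": opening from 0.0 (shut) to 1.0 (fully open).
Only numpy, scipy, OpenCV 4.12 (cv2) and the standard library are available. Lean on these libraries where they do the work, as an engineer would, in place of code of your own. Each camera call takes 0.05 s, during which the arm holds its last target.

## Working session

There is one attempt and no reset: what is moved stays moved. The work goes in short steps, Python scripts to look and compute and a tool call to move; the robot and the scene stay as the last step left them, time stands still between calls to the robot, and variables do not carry over. Pictures are saved under pics/ and viewed, and the job is handed in when it is done.

Besides the shell and the picture viewer there is one more tool, called after "Request:" by a JSON object that holds its "op" and its "data", one argument or row to a line. carry_out: Moves the arm, as the interface text tells. Its arguments: {"type":"object","properties":{"rows":{"type":"array","items":{"type":"object","properties":{"travel":{"type":"array","items":{"type":"number"}},"twist":{"type":"array","items":{"type":"number"}},"grip":{"type":"number"}}}},"squeeze":{"type":"number"}},"required":["rows"]}

```bash
mkdir -p pics
python3 - <<'E'
from rig import *
import cv2,json
for n in("scene","top"):
    cv2.imwrite(f"pics/{n}0.png",snapshot(n)); c=camera_model(n); print(n,c)
print(get_obs())
E
```

```text
scene {'fov_y': 44.88598403097771, 'cx': 323.13608901033143, 'cy': 194.39626361113406, 'D': array([-0.08424195,  0.        ,  0.        ,  0.        ,  0.        ]), 'R': array([[-0.81330113, -0.58162003,  0.01610626],
       [-0.37300742,  0.49994579, -0.7816135 ],
       [ 0.44654981, -0.6416949 , -0.62355507]]), 't': array([0.39073204, 0.24931856, 1.16125168])}
top {'fov_y': 56.011406764094914, 'cx': 318.4340871656732, 'cy': 195.52189559144745, 'D': array([-0.04446898,  0.        ,  0.        ,  0.        ,  0.        ]), 'R': array([[-0.01279172, -0.9994566 , -0.03037872],
       [-0.98684185,  0.01751591, -0.16073694],
       [ 0.16118171,  0.02792289, -0.98652966]]), 't': array([-0.02003948,  0.50683762,  0.98429582])}
{'clock': 0.1, 'joint_pos': array([-1.23491242e+00,  2.64654377e-01,  1.60520034e+00,  2.75585650e-05,
        1.27370659e+00, -3.69110861e-02]), 'qvel': array([ 2.17397160e-04, -2.23877255e-03, -2.01471662e-03,  2.58098213e-04,
        1.20668109e-03, -8.04890800e-05]), 'joint_efforts': array([ 3.86392176e-04, -5.03617752e+01, -3.58070469e+01,  7.31473672e-02,
        2.32919329e-02, -4.73736156e-05]), 'tool_pos': array([ 0.24564141, -0.62804443,  0.23754834]), 'orientation': array([-3.08526018e+00, -5.81825987e-01,  4.19367361e-04]), 'ft_force': array([-0.41998   , -0.59589866, -0.24915352]), 'ft_torque': array([-0.03036443,  0.00662113,  0.00301703]), 'gripper_width': 0.9977508426977821}
```

View pics/scene0.png

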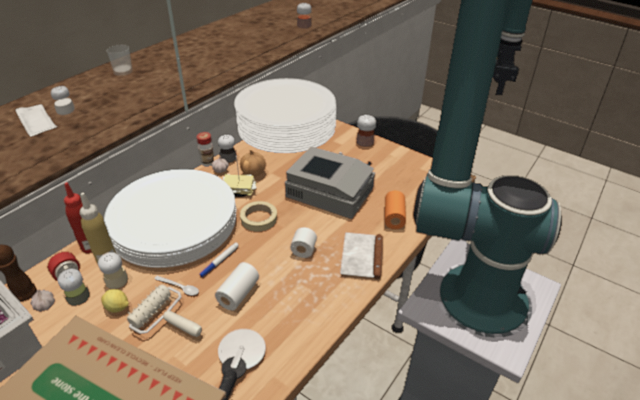

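View pics/top0.png

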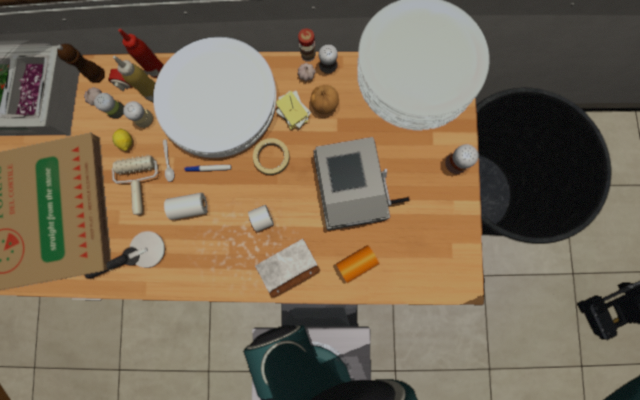

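```bash
cat > h.py <<'E'
from rig import *
import cv2,numpy as np
from scipy.spatial.transform import Rotation as Ro
def cam(n):
    c=camera_model(n); f=200/np.tan(np.radians(c['fov_y']/2))
    return np.array([[f,0,c['cx']],[0,f,c['cy']],[0,0,1]]),c['D'],c['R'],c['t']
def proj(n,P):
    K,D,R,t=cam(n); return cv2.projectPoints(np.atleast_2d(np.array(P,float)),cv2.Rodrigues(R)[0],t,K,D)[0][:,0]
def ray(n,uv,z):
    K,D,R,t=cam(n); p=cv2.undistortPoints(np.array([[uv]],float),K,D)[0,0]
    d=R.T@np.array([p[0],p[1],1]); o=-R.T@t; return o+d*(z-o[2])/d[2]
def crop(src,out,x0,y0,w,h,s):
    im=cv2.imread(src) if isinstance(src,str) else src
    cv2.imwrite(out,cv2.resize(im[y0:y0+h,x0:x0+w],None,fx=s,fy=s,interpolation=cv2.INTER_CUBIC))
E
python3 - <<'E'
from h import *
crop("pics/top0.png","pics/t0p.png",300,120,130,120,5)
crop("pics/scene0.png","pics/s0p.png",270,135,130,90,6)
crop("pics/top0.png","pics/t0r.png",150,170,150,80,5)
E
```

```text
(no output)
```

View pics/t0p.png

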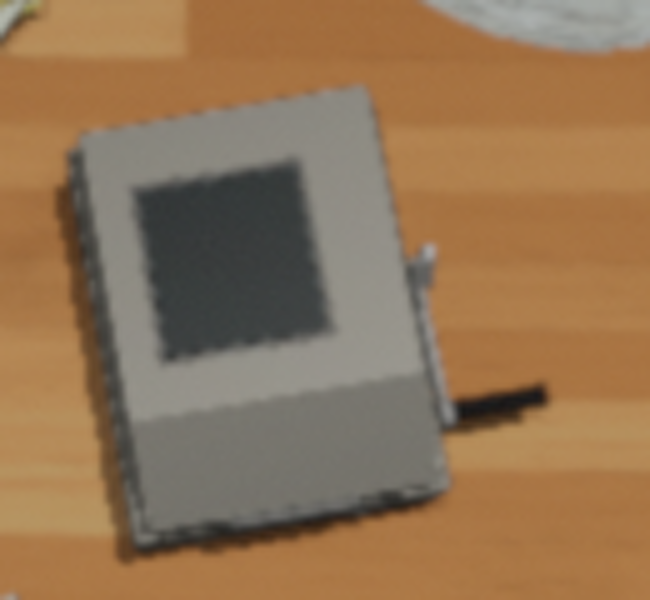

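View pics/s0p.png

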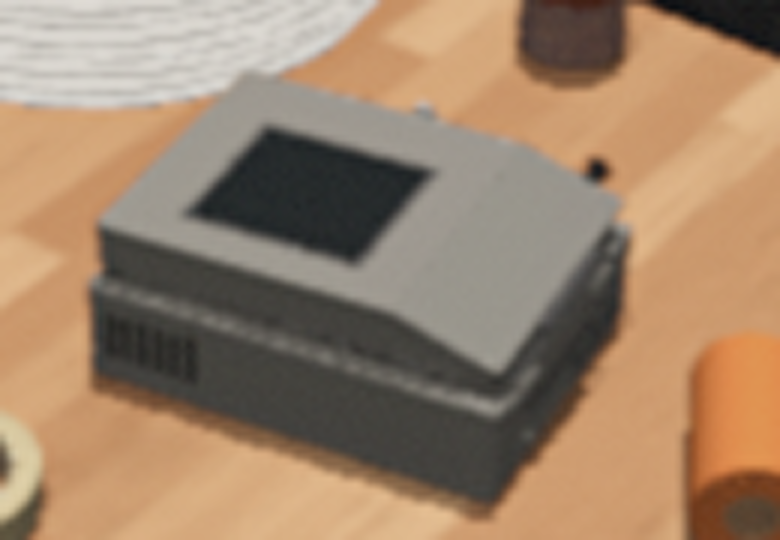

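View pics/t0r.png

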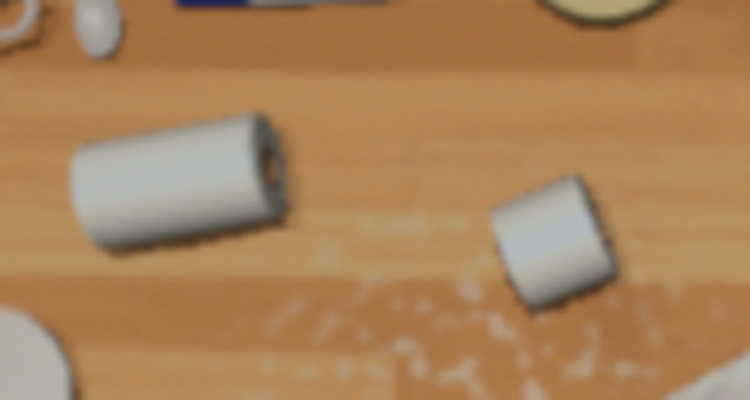

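Run:
```python
from h import *
from scipy.optimize import least_squares
F=-112
obs=[("top",(328.3,226.3),(F,78,68.3)),("top",(327,204),(-52,78,89)),("top",(384,195),(-52,-78,89)),("top",(389.6,218),(F,-78,68.3)),
("top",(400.3,200.5),(-66,-126,38)),
("scene",(335,187),(-52,78,89)),("scene",(353.3,197.2),(F,78,68.3)),("scene",(373.3,169.2),(F,-78,68.3)),("scene",(357.5,160),(-52,-78,89)),
("scene",(351.7,220.8),(-111,86,0)),("scene",(286.2,199.2),(111,86,0))]
def res(p):
    c,s=np.cos(p[2]),np.sin(p[2]);r=[]
    for n,uv,P in obs:
        P=np.array(P)/1000; w=[p[0]+c*P[0]-s*P[1],p[1]+s*P[0]+c*P[1],P[2]]
        r+=list(proj(n,w)[0]-uv)
    return np.array(r)
s=least_squares(res,[.6,-.2,0],loss='soft_l1'); print(s.x,res(s.x).reshape(-1,2).round(1).tolist())
print(ray("top",(350,182),.09))
# rolls: edges at mid: wide roll corners top image
o=(150,170)
for uv in [(178/5+150,182/5+170),(555/5+150,243/5+170)]: print(ray("top",uv,.045))
```

```text
[ 0.53825091 -0.11603997  0.14657635] [[0.8, 1.5], [-1.7, 0.3], [0.8, -0.5], [-1.7, 0.1], [0.1, -0.8], [-0.2, -0.1], [0.8, 1.9], [2.2, 1.0], [0.1, -1.0], [-0.5, -1.6], [-2.2, -3.2]]
[ 0.53260896 -0.11179032  0.09      ]
[0.48198004 0.33744407 0.045     ]
[0.44532908 0.12821278 0.045     ]
```

```bash
cat >> h.py <<'E'
def P2W(p,P):
    P=np.atleast_2d(np.array(P,float))/1000; c,s=np.cos(p[2]),np.sin(p[2])
    return np.c_[p[0]+c*P[:,0]-s*P[:,1],p[1]+s*P[:,0]+c*P[:,1],P[:,2]]
def overlay(im,n,polys,out,x0,y0,w,h,s):
    b=cv2.resize(im[y0:y0+h,x0:x0+w],None,fx=s,fy=s,interpolation=cv2.INTER_CUBIC)
    for i,q in enumerate(polys):
        u=(proj(n,q)-[x0,y0]+.5)*s-.5
        cv2.polylines(b,[np.round(u*16).astype(np.int32)],False,[(0,255,0),(0,0,255),(255,0,255),(0,255,255)][i%4],1,cv2.LINE_AA,4)
    cv2.imwrite(out,b)
E
python3 - <<'E'
from h import *
from scipy.optimize import least_squares
F=-112
obs=[("top",(328.3,226.3),(F,78,68.3)),("top",(327,204),(-52,78,89)),("top",(384,195),(-52,-78,89)),("top",(389.6,218),(F,-78,68.3)),
("top",(400.3,200.5),(-66,-126,38)),
("scene",(335,187),(-52,78,89)),("scene",(353.3,197.2),(F,78,68.3)),("scene",(373.3,169.2),(F,-78,68.3)),("scene",(357.5,160),(-52,-78,89)),
("scene",(351.7,220.8),(-111,86,0))]
def res(p):
    return np.concatenate([proj(n,P2W(p,P))[0]-uv+.4 for n,uv,P in obs])
s=least_squares(res,[.6,-.2,0],loss='soft_l1',f_scale=1); p=s.x; print(p,res(p).reshape(-1,2).round(1).tolist())
polys=[[(F,78,68.3),(-52,78,89),(100,78,89),(100,-78,89),(-52,-78,89),(F,-78,68.3),(F,78,68.3)],[(-111,86,0),(-111,86,54)],[(111,86,0),(-111,86,0),(-111,-86,0)],[(-66,-100,38),(-66,-152,38)],[(-111,-86,54),(-111,86,54),(-111,86,58),(111,86,58)]]
polys=[P2W(p,q) for q in polys]
overlay(cv2.imread("pics/top0.png"),"top",polys,"pics/ot1.png",300,120,130,120,5)
overlay(cv2.imread("pics/scene0.png"),"scene",polys,"pics/os1.png",270,135,130,90,6)
E
```

```text
[ 0.53996485 -0.11601822  0.14113174] [[0.9, 1.1], [-1.5, -0.1], [1.1, -0.6], [-1.5, 0.1], [0.4, -0.7], [-0.5, 0.1], [0.4, 2.2], [2.1, 1.3], [0.1, -0.7], [-0.8, -1.4]]
```

View pics/ot1.png

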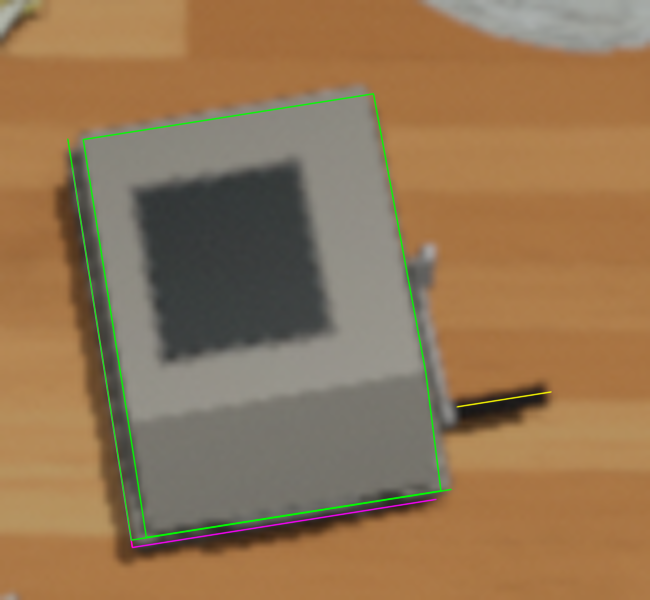

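View pics/os1.png

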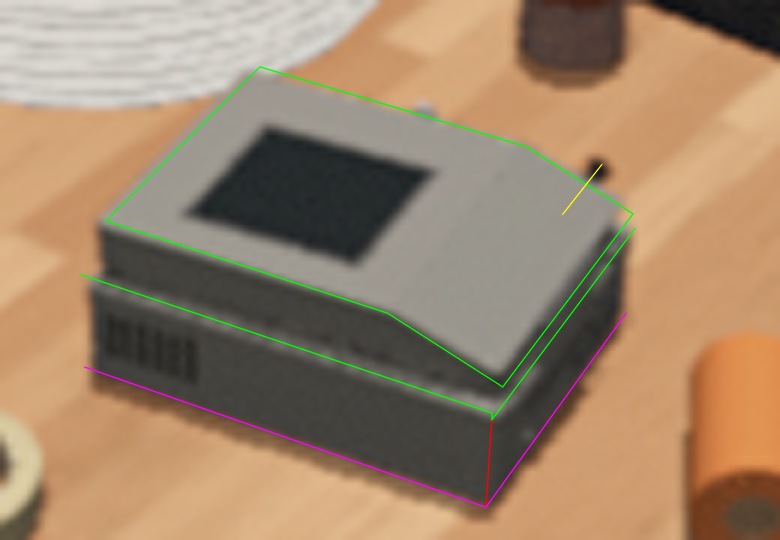

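```bash
cat > fit.py <<'E'
from h import *
from scipy.optimize import least_squares
from scipy.ndimage import map_coordinates, gaussian_filter
def edgefit(ims,segs,p0,pt,rad=4,it=8,scale=.7,verbose=True):
    # segs: (cam, A, B, sign) model mm; pt(p,P)->world ; ims dict of gray
    p=np.array(p0,float)
    for k in range(it):
        r_=max(rad*(.7**k),1.6); tg=[]
        for n,A,B in segs:
            A,B=np.array(A,float),np.array(B,float); N=14
            Q=A+(B-A)*np.linspace(.06,.94,N)[:,None]
            u=proj(n,pt(p,Q)); d=u[-1]-u[0]; nn=np.array([-d[1],d[0]])/np.hypot(*d)
            s=np.arange(-r_,r_+.01,.2)
            for q,x in zip(Q,u):
                pr=map_coordinates(ims[n],[x[1]+s*nn[1],x[0]+s*nn[0]],order=1)
                g=np.abs(np.gradient(pr)); j=g.argmax()
                if g[j]>1: tg.append((n,q,x+s[j]*nn,nn))
        def res(p):
            o=[]
            for n in ims:
                T=[t for t in tg if t[0]==n]
                if not T: continue
                u=proj(n,pt(p,np.array([t[1] for t in T])))
                o.append(((u-np.array([t[2] for t in T]))*np.array([t[3] for t in T])).sum(1))
            return np.concatenate(o)
        p=least_squares(res,p,loss='soft_l1',f_scale=.4).x
    r=res(p)
    if verbose:
        i=0
        for n in ims:
            for (m,A,B) in segs:
                if m!=n: continue
            T=[t for t in tg if t[0]==n]; rr=r[i:i+len(T)]; i+=len(T); print(n,len(T),"med|r|",np.median(np.abs(rr)).round(2),"p90",np.percentile(np.abs(rr),90).round(2) if len(rr) else 0)
    return p
def gray(f): return gaussian_filter(cv2.cvtColor(cv2.imread(f),cv2.COLOR_BGR2GRAY).astype(float),.6)
E
python3 - <<'E'
from fit import *
F=-112
top=[((F,78,68.3),(-52,78,89)),((-52,78,89),(95,78,89)),((-52,-78,89),(95,-78,89)),((F,-78,68.3),(-52,-78,89)),((-52,78,89),(-52,-78,89))]
sc=[((F,78,68.3),(-52,78,89)),((-52,-78,89),(95,-78,89)),((F,-78,68.3),(-52,-78,89)),((-111,86,0),(111,86,0)),((-111,86,3),(-111,86,52))]
seg=[("top",a,b) for a,b in top]+[("scene",a,b) for a,b in sc]
ims={n:gray(f"pics/{n}0.png") for n in("top","scene")}
for s in (seg,[x for x in seg if x[0]=="top"],[x for x in seg if x[0]=="scene"]):
    p=edgefit({n:ims[n] for n in ims if any(x[0]==n for x in s)},s,[.54,-.116,.146],P2W); print(p.round(4))
    if s is seg: pp=p
polys=[[(F,78,68.3),(-52,78,89),(100,78,89),(100,-78,89),(-52,-78,89),(F,-78,68.3),(F,78,68.3)],[(-111,86,0),(-111,86,54)],[(111,86,0),(-111,86,0),(-111,-86,0)],[(-66,-100,38),(-66,-152,38)],[(-111,-86,54),(-111,86,54),(-111,86,58),(111,86,58)]]
polys=[P2W(pp,q) for q in polys]
overlay(cv2.imread("pics/top0.png"),"top",polys,"pics/ot2.png",300,120,130,120,5)
overlay(cv2.imread("pics/scene0.png"),"scene",polys,"pics/os2.png",270,135,130,90,6)
print("shaker",ray("top",(466,153),.1),"lever",P2W(pp,(-66,-134,38)))
E
```

```text
top 68 med|r| 0.42 p90 1.18
scene 57 med|r| 0.6 p90 1.61
[ 0.5386 -0.1159  0.1782]
top 69 med|r| 0.38 p90 1.38
[ 0.5396 -0.1159  0.1713]
scene 57 med|r| 1.18 p90 1.68
[ 0.5251 -0.1102  0.1943]
shaker [ 0.60205587 -0.41495817  0.1       ] lever [[ 0.49741995 -0.25947689  0.038     ]]
```

Run:
```python
import cv2,numpy as np
a=cv2.imread("pics/ot2.png");b=cv2.imread("pics/os2.png")
cv2.imwrite("pics/o2.png",np.hstack([cv2.resize(a,(400,369)),cv2.resize(b,(400,277)).__class__(np.vstack([cv2.resize(b,(400,277)),np.zeros((92,400,3),np.uint8)]).shape,np.uint8) if 0 else np.vstack([cv2.resize(b,(400,277)),np.zeros((92,400,3),np.uint8)])]))
```

```text
(no output)
```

View pics/o2.png

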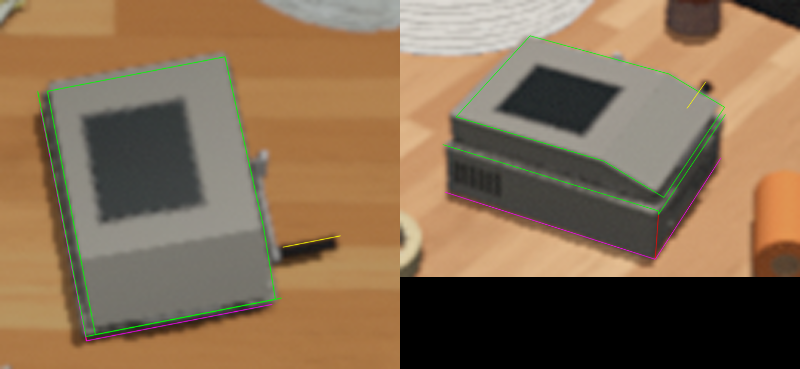

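Run:
```python
from fit import *
p=[.5386,-.1159,.175]
def inv(p,w): 
    c,s=np.cos(p[2]),np.sin(p[2]); d=np.array(w[:2])-p[:2]; return 1000*np.array([c*d[0]+s*d[1],-s*d[0]+c*d[1]])
# bar ends in top crop: (458,411),(546,392)
for uv in [(458,411),(546,394)]:
    w=ray("top",(np.array(uv)+.5)/5-.5+[300,120],.042); print(w.round(4),inv(p,w).round(1))
w=ray("scene",((598+.5)/6-.5+270,(170+.5)/6-.5+135),.038);print(w.round(4),inv(p,w).round(1))
# roll fit: silhouette edges; model cylinder axis along y, center (x,y,yaw)
ims={n:gray(f"pics/{n}0.png") for n in("top","scene")}
im=cv2.imread("pics/top0.png");
```

```text
[ 0.4856 -0.2244  0.042 ] [-71.1 -97.6]
[ 0.494  -0.2723  0.042 ] [ -71.1 -146.2]
[ 0.4945 -0.2697  0.038 ] [ -70.2 -143.8]
```

```bash
cat > roll.py <<'E'
from fit import *
from scipy.optimize import minimize
def cyl(x,y,z,yaw,L=.1,r=.03):
    a=np.linspace(0,2*np.pi,48); pts=[]
    for e in(-L/2,L/2):
        pts.append(np.c_[r*np.cos(a),0*a+e,r*np.sin(a)])
    P=np.vstack(pts); c,s=np.cos(yaw),np.sin(yaw)
    return np.c_[x+c*P[:,0]-s*P[:,1],y+s*P[:,0]+c*P[:,1],z+P[:,2]]
def hullmask(n,P,x0,y0,w,h,S=6):
    u=(proj(n,P)-[x0,y0]+.5)*S-.5
    m=np.zeros((h*S,w*S),np.uint8); cv2.fillConvexPoly(m,cv2.convexHull(np.round(u*16).astype(np.int32)),255,cv2.LINE_AA,4)
    return cv2.resize(m,(w,h),interpolation=cv2.INTER_AREA)/255.
E
python3 - <<'E'
from roll import *
rois={"top":(150,180,70,50),"scene":(205,255,65,60)}
soft={}
for n,(x0,y0,w,h) in rois.items():
    im=cv2.imread(f"pics/{n}0.png")[y0:y0+h,x0:x0+w].astype(float)
    # saturation-like: wood is orange (R-B large)
    d=im[...,2]-im[...,0]; print(n,np.percentile(d,[5,25,50,75,95]))
    soft[n]=d
def solve(names):
    lo=0; 
    def cost(p):
        c=0
        for n in names:
            m=hullmask(n,cyl(p[0],p[1],.03,p[2]),*rois[n]); d=soft[n]
            # two-mean segmentation
            a=(d*m).sum()/m.sum(); b=(d*(1-m)).sum()/(1-m).sum(); c+=((d-(a*m+b*(1-m)))**2).mean()
        return c
    best=minimize(cost,[.48,.337,.2],method='Nelder-Mead',options=dict(initial_simplex=[[.48,.337,.2],[.49,.337,.2],[.48,.347,.2],[.48,.337,.3]],xatol=1e-4,fatol=1e-3))
    return best.x,best.fun
for k in (["top"],["scene"],["top","scene"]): print(k,solve(k))
p=solve(["top","scene"])[0]
for n in rois:
    x0,y0,w,h=rois[n]; P=cyl(p[0],p[1],.03,p[2]); 
    overlay(cv2.imread(f"pics/{n}0.png"),n,[P[:48],P[48:]],f"pics/r_{n}.png",x0,y0,w,h,5)
a=[cv2.imread(f"pics/r_{n}.png") for n in rois]
a=[cv2.copyMakeBorder(x,0,300-x.shape[0],0,0,cv2.BORDER_CONSTANT) for x in a]; cv2.imwrite("pics/r0.png",np.hstack(a))
E
```

```text
top [ 2. 35. 91. 95. 99.]
scene [ 6. 14. 81. 89. 95.]
['top'] (array([0.48462898, 0.34235987, 0.16132832]), np.float64(79.54928077665191))
['scene'] (array([0.48560163, 0.34307346, 0.19780048]), np.float64(601.5161878803599))
['top', 'scene'] (array([0.4851893 , 0.34270655, 0.17794176]), np.float64(691.0872944241432))
```

View pics/r0.png

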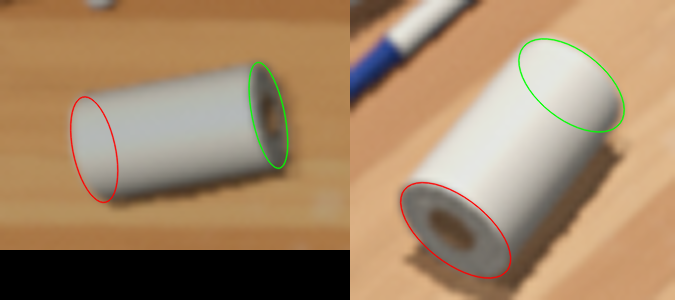

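Request:
{"op": "carry_out", "data": {
  "rows": [
    {"travel": [0,0,0],"twist": [0,0,-0.18],"grip": 1},
    {"travel": [0,0,0],"twist": [0,0,-0.18],"grip": 1},
    {"travel": [0,0,0],"twist": [0,0,-0.18],"grip": 1},
    {"travel": [0,0,0],"twist": [0,0,-0.18],"grip": 1},
    {"travel": [0,0,0],"twist": [0,0,-0.18],"grip": 1}
  ],
  "squeeze": 10
}}

```text
clock: 0.72
tool_pos: [0.2457, -0.6282, 0.2379]
orientation: [-2.52, -1.874, -0.001]
ft_force: [-0.4, 0.5, 0.2]
gripper_width: 1.002
```

```bash
cat >> h.py <<'E'
def tgt(P,yaw,zup=None):
    """tool down with x at angle yaw+90deg: print travel (cm) in current tool frame & twist"""
    o=get_obs(); R=Ro.from_rotvec(o['orientation'])
    Rt=Ro.from_matrix(np.array([[-np.sin(yaw),np.cos(yaw),0],[np.cos(yaw),np.sin(yaw),0],[0,0,-1]]).T.T) 
    M=np.array([[-np.sin(yaw),np.cos(yaw),0],[np.cos(yaw),np.sin(yaw),0],[0,0,-1]]) # rows->? columns x,y,z
    Rt=Ro.from_matrix(np.c_[[-np.sin(yaw),np.cos(yaw),0],[np.cos(yaw),np.sin(yaw),0],[0,0,-1]])
    tw=(R.inv()*Rt).as_rotvec()
    d=100*(np.array(P)-o['tool_pos'])
    print("clock",round(o['clock'],2),"pos",o['tool_pos'].round(4),"F",o['ft_force'].round(1),"w",round(o['gripper_width'],3),"q",o['joint_pos'].round(2))
    print("twist",tw.round(3),"travel now-frame",R.inv().apply(d).round(2),"travel target-frame",Rt.inv().apply(d).round(2))
E
python3 -c "
from h import *
tgt([.4915,-.256,.15],.175)"
```

```text
clock 0.72 pos [ 0.2457 -0.6282  0.2379] F [-0.4  0.5  0.2] w 1.002 q [-1.23  0.26  1.6   0.    1.27 -0.94]
twist [-0.001 -0.001 -0.467] travel now-frame [42.71 12.83  8.83] travel target-frame [32.37 30.68  8.79]
```

Request:
{"op": "carry_out", "data": {
  "rows": [
    {"travel": [0,0,0],"twist": [0,0,-0.156],"grip": 1},
    {"travel": [0,0,0],"twist": [0,0,-0.156],"grip": 1},
    {"travel": [0,0,0],"twist": [0,0,-0.155],"grip": 1},
    {"travel": [4,4,0],"twist": [0,0,0],"grip": 0.7},
    {"travel": [4,4,0],"twist": [0,0,0],"grip": 0.5}
  ]
}}

```text
clock: 1.35
tool_pos: [0.3113, -0.5353, 0.2378]
orientation: [-2.028, -2.398, -0.001]
ft_force: [0.1, 0.5, -0.3]
gripper_width: 0.798
```

Request:
{"op": "carry_out", "data": {
  "rows": [
    {"travel": [4,4,0],"twist": [0,0,0],"grip": 0.5},
    {"travel": [4,4,0],"twist": [0,0,0],"grip": 0.5},
    {"travel": [4,4,0],"twist": [0,0,0],"grip": 0.5},
    {"travel": [4,4,0],"twist": [0,0,0],"grip": 0.5},
    {"travel": [4,4,3],"twist": [0,0,0],"grip": 0.5}
  ]
}}

```text
clock: 1.98
tool_pos: [0.4764, -0.3061, 0.2117]
orientation: [2.022, 2.396, 0.001]
ft_force: [1.7, -0.8, -0.9]
gripper_width: 0.499
```

```bash
python3 -c "
from h import *
tgt([.4915,-.256,.1],.175)"
```

```text
clock 1.98 pos [ 0.4764 -0.3061  0.2117] F [ 1.7 -0.8 -0.9] w 0.499 q [-0.62  0.07  1.87  0.    1.19 -0.78]
twist [ 0.004  0.004 -0.006] travel now-frame [ 4.73  2.28 11.16] travel target-frame [ 4.67  2.36 11.17]
```

Request:
{"op": "carry_out", "data": {
  "rows": [
    {"travel": [2.4,1.2,4],"twist": [0,0,0],"grip": 0.5},
    {"travel": [2.2,1.1,3.5],"twist": [0,0,0],"grip": 0.5},
    {"travel": [0,0,2],"twist": [0,0,0],"grip": 0.5},
    {"travel": [0,0,0],"twist": [0,0,0],"grip": 0.5}
  ]
}}

```text
clock: 2.48
tool_pos: [0.4872, -0.2559, 0.112]
orientation: [-2.022, -2.398, 0.001]
ft_force: [0.3, 1.3, 0.3]
gripper_width: 0.503
```

Run:
```python
from h import *
tgt([.4915,-.256,.021],.175)
t=snapshot("top");s=snapshot("scene"); cv2.imwrite("pics/t1.png",t);cv2.imwrite("pics/s1.png",s)
a=cv2.resize(t[130:250,330:450],None,fx=3.3,fy=3.3,interpolation=2);b=cv2.resize(s[100:220,300:420],None,fx=3.3,fy=3.3,interpolation=2)
cv2.imwrite("pics/m1.png",np.hstack([a,b]))
```

```text
clock 2.48 pos [ 0.4872 -0.2559  0.112 ] F [0.3 1.3 0.3] w 0.503 q [-0.53  0.15  1.99 -0.    1.01 -0.7 ]
twist [-0.004 -0.003 -0.005] travel now-frame [-0.11  0.46  9.1 ] travel target-frame [-0.08  0.42  9.1 ]
```

View pics/m1.png

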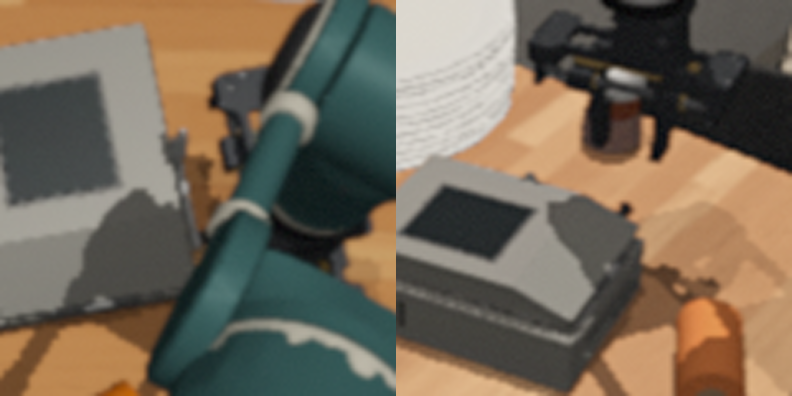

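Request:
{"op": "carry_out", "data": {
  "rows": [
    {"travel": [0,0.4,3.5],"twist": [0,0,0],"grip": 0.5},
    {"travel": [0,0,3.5],"twist": [0,0,0],"grip": 0.5},
    {"travel": [0,0,2],"twist": [0,0,0],"grip": 0.5},
    {"travel": [0,0,0],"twist": [0,0,0],"grip": 0.5}
  ]
}}

```text
clock: 3.08
tool_pos: [0.4923, -0.257, 0.0241]
orientation: [-2.026, -2.399, 0.0]
ft_force: [0.5, 0.1, -0.3]
gripper_width: 0.502
```

Run:
```python
from h import *
tgt([.4915,-.256,.021],.175)
s=snapshot("scene"); cv2.imwrite("pics/s2.png",s)
crop(s,"pics/m2.png",330,110,100,90,6)
```

```text
clock 3.08 pos [ 0.4923 -0.257   0.0241] F [ 0.5  0.1 -0.3] w 0.502 q [-0.53  0.27  2.04 -0.    0.84 -0.69]
twist [-0.001 -0.001 -0.007] travel now-frame [ 0.11 -0.06  0.31] travel target-frame [ 0.11 -0.06  0.31]
```

View pics/m2.png

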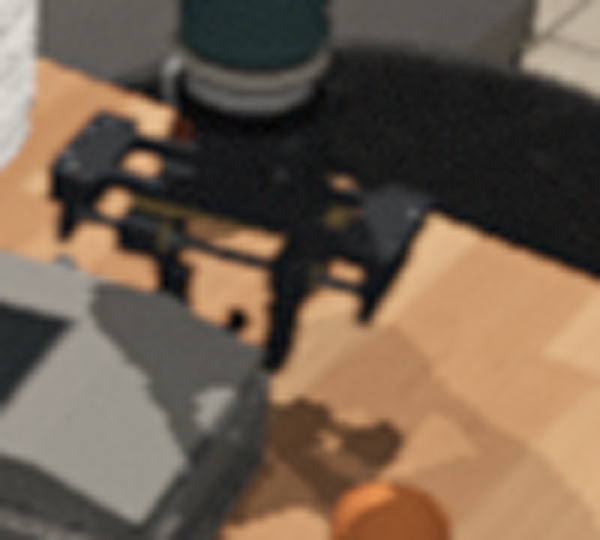

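Request:
{"op": "carry_out", "data": {
  "rows": [
    {"travel": [0,0,0.3],"twist": [0,0,0],"grip": 0.25},
    {"travel": [0,0,0],"twist": [0,0,0],"grip": 0.05},
    {"travel": [0,0,0],"twist": [0,0,0],"grip": 0.05},
    {"travel": [0,0,0],"twist": [0,0,0],"grip": 0.05},
    {"travel": [0,0,0],"twist": [0,0,0],"grip": 0.05}
  ]
}}

```text
clock: 3.75
tool_pos: [0.4912, -0.2574, 0.0219]
orientation: [-2.024, -2.4, 0.004]
ft_force: [-6.2, -3.1, 5.7]
gripper_width: 0.129
```

Request:
{"op": "carry_out", "data": {
  "rows": [
    {"travel": [0,0.15,-0.98],"twist": [0,0,0],"grip": 0.05},
    {"travel": [0,0.3,-0.93],"twist": [0,0,0],"grip": 0.05},
    {"travel": [0,0.4,-0.88],"twist": [0,0,0],"grip": 0.05},
    {"travel": [0,0.3,-0.5],"twist": [0,0,0],"grip": 0.05},
    {"travel": [0,0,0],"twist": [0,0,0],"grip": 0.05}
  ]
}}

```text
clock: 4.38
tool_pos: [0.5023, -0.2556, 0.0546]
orientation: [-2.023, -2.4, 0.005]
ft_force: [-6.4, -4.3, 2.1]
gripper_width: 0.129
```

Request:
{"op": "carry_out", "data": {
  "rows": [
    {"travel": [0,0,0],"twist": [0,0,0],"grip": 0.05},
    {"travel": [0,0,0],"twist": [0,0,0],"grip": 0.05},
    {"travel": [0,0,0],"twist": [0,0,0],"grip": 0.05},
    {"travel": [0,0,0],"twist": [0,0,0],"grip": 0.05},
    {"travel": [0,0,0],"twist": [0,0,0],"grip": 0.05}
  ]
}}

```text
clock: 5.0
tool_pos: [0.5021, -0.2556, 0.0543]
orientation: [-2.024, -2.4, 0.005]
ft_force: [-6.2, -3.7, 3.2]
gripper_width: 0.127
```

Run:
```python
from h import *
tgt([.4915,-.256,.021],.175)
s=snapshot("scene"); cv2.imwrite("pics/s3.png",s)
crop(s,"pics/m3.png",260,60,180,150,4)
```

```text
clock 5.0 pos [ 0.5021 -0.2556  0.0543] F [-6.2 -3.7  3.2] w 0.127 q [-0.51  0.24  2.   -0.    0.9  -0.68]
twist [-0.004  0.    -0.005] travel now-frame [ 0.14 -1.03  3.33] travel target-frame [ 0.15 -1.05  3.33]
```

View pics/m3.png

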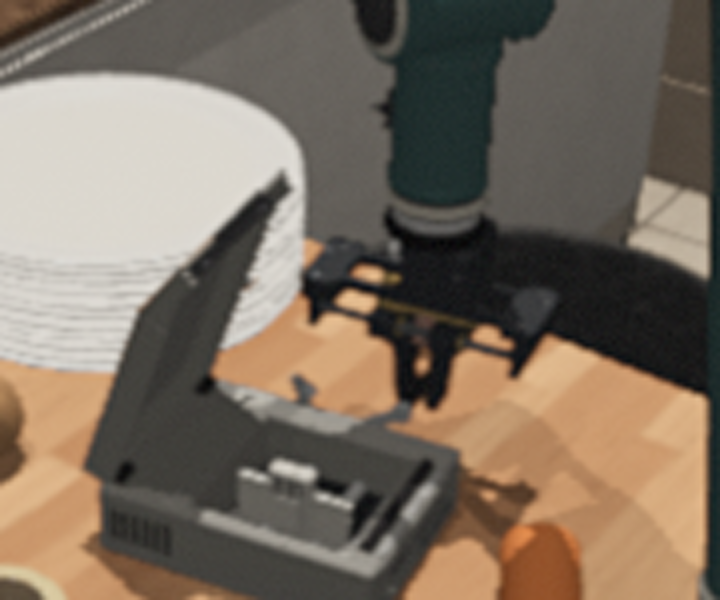

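Request:
{"op": "carry_out", "data": {
  "rows": [
    {"travel": [0,0,0],"twist": [0,0,0],"grip": 0.05},
    {"travel": [0,0,0],"twist": [0,0,0],"grip": 0.05},
    {"travel": [0,0,0],"twist": [0,0,0],"grip": 0.05},
    {"travel": [0,-0.6,1.5],"twist": [0,0,0],"grip": 0.05},
    {"travel": [0,-0.3,1.0],"twist": [0,0,0],"grip": 0.4}
  ]
}}

```text
clock: 5.68
tool_pos: [0.494, -0.2563, 0.0287]
orientation: [-2.026, -2.399, 0.001]
ft_force: [0.2, -0.5, 0.5]
gripper_width: 0.222
```

Request:
{"op": "carry_out", "data": {
  "rows": [
    {"travel": [0,0,0],"twist": [0,0,0],"grip": 0.4},
    {"travel": [0,0,0],"twist": [0,0,0],"grip": 0.4},
    {"travel": [0,0,-3],"twist": [0,0,0],"grip": 0.4},
    {"travel": [0,0,-5],"twist": [0,0,0],"grip": 0.4},
    {"travel": [-2,-4,-5],"twist": [0,0,0],"grip": 0.2}
  ]
}}

```text
clock: 6.3
tool_pos: [0.4639, -0.2807, 0.1586]
orientation: [2.02, 2.402, 0.002]
ft_force: [0.2, -0.8, -0.1]
gripper_width: 0.312
```

Request:
{"op": "carry_out", "data": {
  "rows": [
    {"travel": [-5,0,-3],"twist": [0,0,0],"grip": 0},
    {"travel": [-6,0,0],"twist": [0,0,0],"grip": 0},
    {"travel": [-5,0,0],"twist": [0,0,0],"grip": 0},
    {"travel": [0,0,0],"twist": [0,0,0],"grip": 0}
  ]
}}

```text
clock: 6.8
tool_pos: [0.4895, -0.4422, 0.1867]
orientation: [2.027, 2.396, -0.001]
ft_force: [-0.7, 0.1, -0.4]
gripper_width: 0.004
```

Run:
```python
from h import *
tgt([.4915,-.256,.021],.175)
s=snapshot("scene"); cv2.imwrite("pics/s4.png",s)
t=snapshot("top"); cv2.imwrite("pics/t4.png",t)
crop(s,"pics/m4.png",260,60,160,150,5)
crop(t,"pics/m4t.png",300,110,160,120,5)
```

```text
clock 6.8 pos [ 0.4895 -0.4422  0.1867] F [-0.7  0.1 -0.4] w 0.004 q [-0.77  0.27  1.7  -0.    1.17 -0.94]
twist [ 0.001  0.003 -0.009] travel now-frame [18.37  3.26 16.53] travel target-frame [18.3   3.44 16.57]
```

View pics/m4.png

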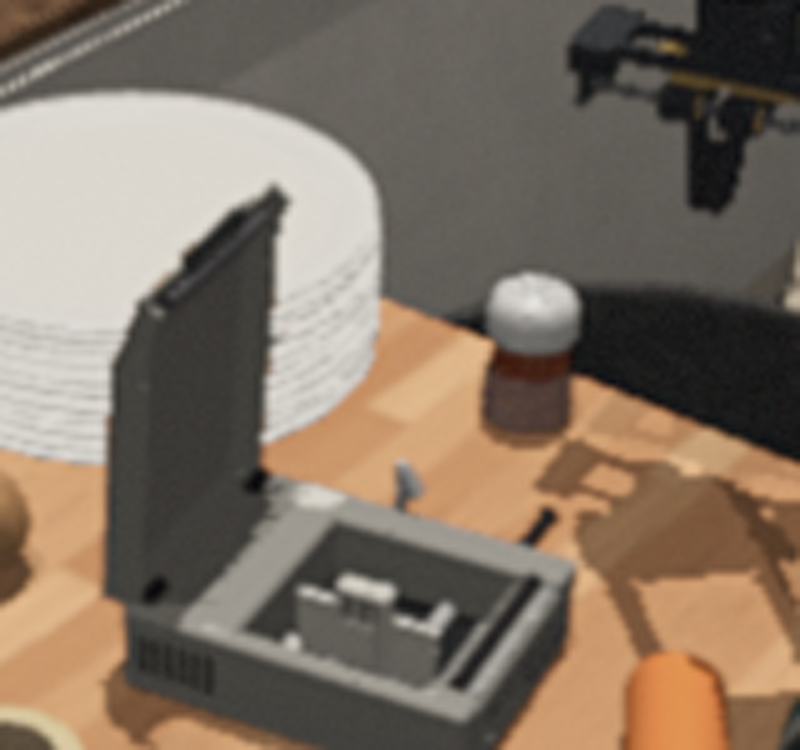

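View pics/m4t.png

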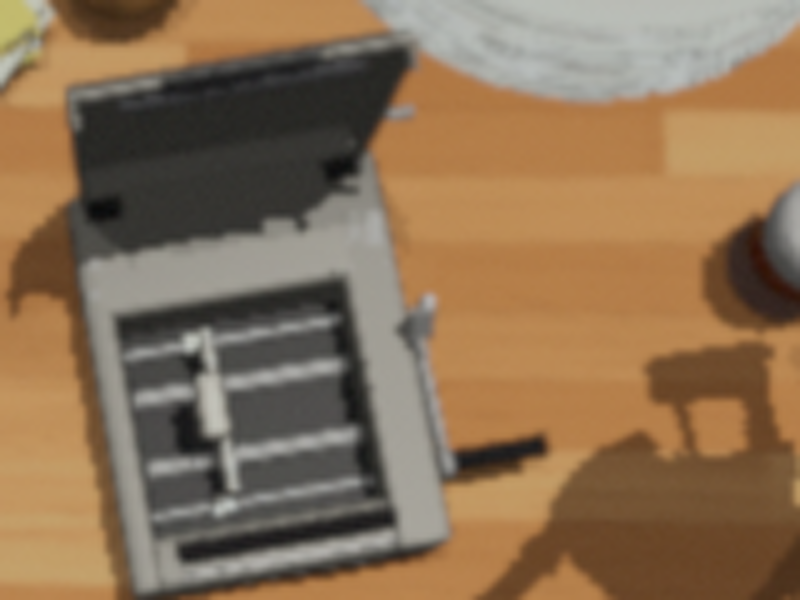

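```bash
python3 - <<'E'
from fit import *
W=58
rim=[((40,70,W),(40,-56,W)),((40,-56,W),(-80,-56,W)),((40,70,W),(-80,70,W)),((-111,-86,54),(-111,86,54)),((-111,86,W),(60,86,W)),((-111,-86,W),(-70,-86,W)),((-20,-86,W),(60,-86,W))]
sc=[((40,70,W),(40,-56,W)),((40,-56,W),(-70,-56,W)),((-111,86,54),(-111,86,2)),((-111,86,54),(-111,-86,54)),((-111,86,0),(100,86,0)),((20,86,W),(-100,86,W)),((-111,-86,54),(-111,-86,10))]
seg=[("top",a,b) for a,b in rim]+[("scene",a,b) for a,b in sc]
ims={n:gray(f"pics/{n}4.png") for n in("top","scene")}
R={}
for k,s in (("both",seg),("top",[x for x in seg if x[0]=="top"]),("scene",[x for x in seg if x[0]=="scene"])):
    p=edgefit({n:ims[n] for n in ims if any(x[0]==n for x in s)},s,[.536,-.114,.172],P2W); print(k,p.round(4)); R[k]=p
pp=R["top"]
for k in("top","both"):
    polys=[P2W(R[k],q) for ab in rim for q in [ab]]+[P2W(R[k],[(-66,-100,38),(-66,-152,38)])]
    overlay(cv2.imread("pics/top4.png") if 0 else cv2.imread("pics/t4.png"),"top",polys,f"pics/o4_{k}.png",300,110,130,120,5)
polys=[P2W(R["both"],q) for q in sc]+[P2W(R["both"],[(-66,-100,38),(-66,-152,38)])]
overlay(cv2.imread("pics/s4.png"),"scene",polys,"pics/o4_s.png",270,135,130,90,6)
E
ls pics | grep 4
```

```text
m4.png
m4t.png
s4.png
t4.png[ WARN:0@0.306] global loadsave.cpp:275 findDecoder imread_('pics/top4.png'): can't open/read file: check file path/integrity
Traceback (most recent call last):
  File "fit.py", line 35, in gray
    def gray(f): return gaussian_filter(cv2.cvtColor(cv2.imread(f),cv2.COLOR_BGR2GRAY).astype(float),.6)
                                        ~~~~~~~~~~~~^^^^^^^^^^^^^^^^^^^^^^^^^^^^^^^^^^
cv2.error: OpenCV(4.12.0) /io/opencv/modules/imgproc/src/color.cpp:199: error: (-215:Assertion failed) !_src.empty() in function 'cvtColor'
```

```bash
cat > f4.py <<'E'
from fit import *
W=58
rim=[((40,70,W),(40,-56,W)),((40,-56,W),(-80,-56,W)),((40,70,W),(-80,70,W)),((-111,-86,54),(-111,86,54)),((-111,86,W),(60,86,W)),((-111,-86,W),(-70,-86,W)),((-20,-86,W),(60,-86,W))]
sc=[((40,70,W),(40,-56,W)),((40,-56,W),(-70,-56,W)),((-111,86,54),(-111,86,2)),((-111,86,54),(-111,-86,54)),((-111,86,0),(100,86,0)),((20,86,W),(-100,86,W)),((-111,-86,54),(-111,-86,10))]
seg=[("top",a,b) for a,b in rim]+[("scene",a,b) for a,b in sc]
ims={n:gray(f"pics/{n[0]}4.png") for n in("top","scene")}
R={}
for k,s in (("both",seg),("top",[x for x in seg if x[0]=="top"]),("scene",[x for x in seg if x[0]=="scene"])):
    p=edgefit({n:ims[n] for n in ims if any(x[0]==n for x in s)},s,[.536,-.114,.172],P2W); print(k,p.round(4)); R[k]=p
for k in("top","both"):
    polys=[P2W(R[k],q) for ab in rim for q in [ab]]+[P2W(R[k],[(-66,-100,38),(-66,-152,38)])]
    overlay(cv2.imread("pics/t4.png"),"top",polys,f"pics/o4_{k}.png",300,130,125,105,6)
polys=[P2W(R["both"],q) for q in sc]+[P2W(R["both"],[(-66,-100,38),(-66,-152,38)])]
overlay(cv2.imread("pics/s4.png"),"scene",polys,"pics/o4_s.png",270,135,130,90,6)
E
python3 f4.py
```

```text
top 97 med|r| 0.6 p90 1.49
scene 89 med|r| 0.59 p90 1.59
both [ 0.5373 -0.1133  0.1676]
top 97 med|r| 0.59 p90 1.21
top [ 0.5379 -0.1148  0.1547]
scene 93 med|r| 0.41 p90 1.59
scene [ 0.5354 -0.11    0.2001]
```

View pics/o4_top.png

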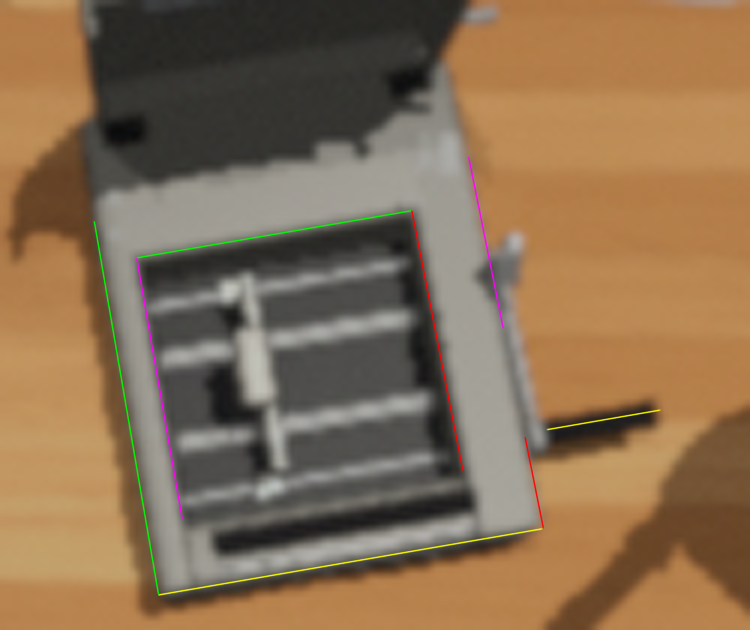

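View pics/o4_s.png

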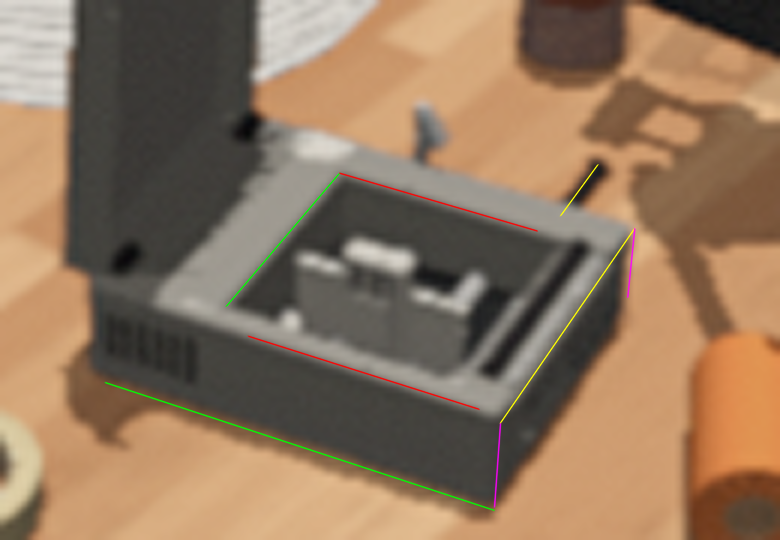

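```bash
cat >> h.py <<'E'
PP=[.5365,-.1135,.168]
def inv(p,w):
    w=np.atleast_2d(w); c,s=np.cos(p[2]),np.sin(p[2]); d=w[:,:2]-p[:2]; return 1000*np.c_[c*d[:,0]+s*d[:,1],-s*d[:,0]+c*d[:,1],w[:,2]]
E
python3 - <<'E'
from h import *
for uv in [(238,332),(266,332),(246,403),(274,403)]:
    print(inv(PP,ray("top",(np.array(uv)+.5)/6-.5+[300,130],.082)).round(1))
for uv in [(348,237),(415,250),(413,270)]: print("s",inv(PP,ray("scene",(np.array(uv)+.5)/6-.5+[270,135],.082)).round(1))
# plates: silhouettes
for uv in [(480,60),(424,129),(360,62)]: print("plate",ray("top",uv,.1).round(3),inv(PP,ray("top",uv,.1)).round(0))
tgt(P2W(PP,(-20,-28,130))[0],PP[2])
E
```

```text
[[-4.5 30.8 82. ]]
[[-6.8 18.8 82. ]]
[[-36.   33.3  82. ]]
[[-38.2  21.3  82. ]]
s [[-1.  22.2 82. ]]
s [[-34.3  17.   82. ]]
s [[-40.1  32.1  82. ]]
plate [ 0.864 -0.475  0.1  ] [[ 262. -411.  100.]]
plate [ 0.669 -0.31   0.1  ] [[  98. -216.  100.]]
plate [ 0.864 -0.148  0.1  ] [[317. -89. 100.]]
clock 6.9 pos [ 0.4888 -0.4386  0.186 ] F [-0.4  0.4  0.4] w 0.006 q [-0.77  0.27  1.7   0.    1.18 -0.94]
twist [ 0.    -0.001  0.   ] travel now-frame [28.45  8.14  5.62] travel target-frame [28.46  8.14  5.6 ]
```

Request:
{"op": "carry_out", "data": {
  "rows": [
    {"travel": [5.7,1.6,0],"twist": [0,0,0],"grip": 0},
    {"travel": [5.7,1.6,0],"twist": [0,0,0],"grip": 0},
    {"travel": [5.7,1.6,0],"twist": [0,0,0],"grip": 0},
    {"travel": [5.7,1.6,0],"twist": [0,0,0],"grip": 0},
    {"travel": [5.7,1.7,2],"twist": [0,0,0],"grip": 0}
  ]
}}

```text
clock: 7.52
tool_pos: [0.5213, -0.1414, 0.1681]
orientation: [2.022, 2.399, 0.004]
ft_force: [0.2, 0.3, -0.3]
gripper_width: 0.008
```

Request:
{"op": "carry_out", "data": {
  "rows": [
    {"travel": [0,0,4],"twist": [0,0,0],"grip": 0},
    {"travel": [0,0,4],"twist": [0,0,0],"grip": 0},
    {"travel": [0,0,3],"twist": [0,0,0],"grip": 0},
    {"travel": [0,0,0],"twist": [0,0,0],"grip": 0}
  ]
}}

```text
clock: 8.02
tool_pos: [0.5175, -0.142, 0.0538]
orientation: [-2.02, -2.398, 0.003]
ft_force: [-0.1, 0.2, 0.4]
gripper_width: 0.008
```

Run:
```python
from h import *
tgt(P2W(PP,(-20,30,55))[0],PP[2]); print(inv(PP,get_obs()['tool_pos']))
s=snapshot("scene"); cv2.imwrite("pics/s5.png",s)
crop(s,"pics/m5.png",260,60,160,150,5)
```

```text
clock 8.03 pos [ 0.5175 -0.142   0.0538] F [-0.1  0.2  0.4] w 0.008 q [-0.31  0.2   2.06  0.    0.89 -0.49]
twist [-0.005 -0.003  0.003] travel now-frame [ 5.49  0.37 -0.11] travel target-frame [ 5.49  0.35 -0.12]
[[-23.53758092 -24.94726962  53.75319428]]
```

View pics/m5.png

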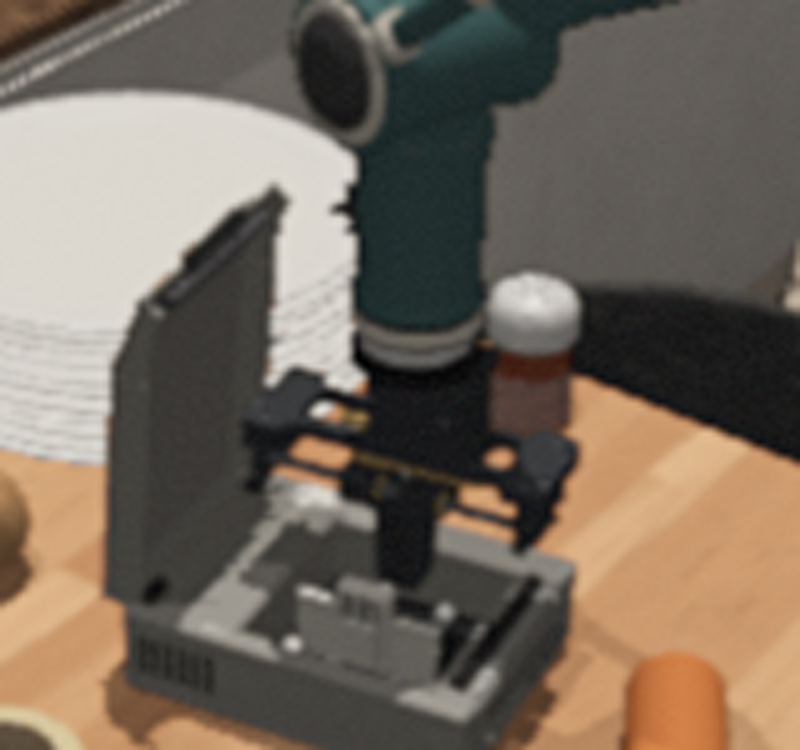

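Request:
{"op": "carry_out", "data": {
  "rows": [
    {"travel": [1.5,0,0],"twist": [0,0,0],"grip": 0},
    {"travel": [1.0,0,0],"twist": [0,0,0],"grip": 0},
    {"travel": [0.8,0,0],"twist": [0,0,0],"grip": 0},
    {"travel": [0.8,0,0],"twist": [0,0,0],"grip": 0},
    {"travel": [0,0,0],"twist": [0,0,0],"grip": 0}
  ]
}}

```text
clock: 8.7
tool_pos: [0.5137, -0.1034, 0.0563]
orientation: [2.025, 2.401, 0.001]
ft_force: [0.8, -0.6, 0.4]
gripper_width: 0.004
```

Request:
{"op": "carry_out", "data": {
  "rows": [
    {"travel": [0.7,0,0],"twist": [0,0,0],"grip": 0},
    {"travel": [0.6,0,0],"twist": [0,0,0],"grip": 0},
    {"travel": [0,0,0],"twist": [0,0,0],"grip": 0}
  ]
}}

```text
clock: 9.07
tool_pos: [0.5114, -0.0906, 0.0559]
orientation: [-2.026, -2.401, -0.0]
ft_force: [0.0, 0.5, 0.3]
gripper_width: 0.006
```

Request:
{"op": "carry_out", "data": {
  "rows": [
    {"travel": [0.2,0,0],"twist": [0,0,0],"grip": 0},
    {"travel": [0.2,0,0],"twist": [0,0,0],"grip": 0},
    {"travel": [0,0,0],"twist": [0,0,0],"grip": 0}
  ]
}}

```text
clock: 9.45
tool_pos: [0.5107, -0.087, 0.0559]
orientation: [-2.026, -2.401, -0.0]
ft_force: [1.4, -1.3, -0.4]
gripper_width: 0.007
```

Run:
```python
from h import *
print(inv(PP,get_obs()['tool_pos']))
s=snapshot("scene"); cv2.imwrite("pics/s6.png",s)
crop(s,"pics/m6.png",285,130,100,90,7)
```

```text
[[-20.99539244  30.39512174  55.91012183]]
```

View pics/m6.png

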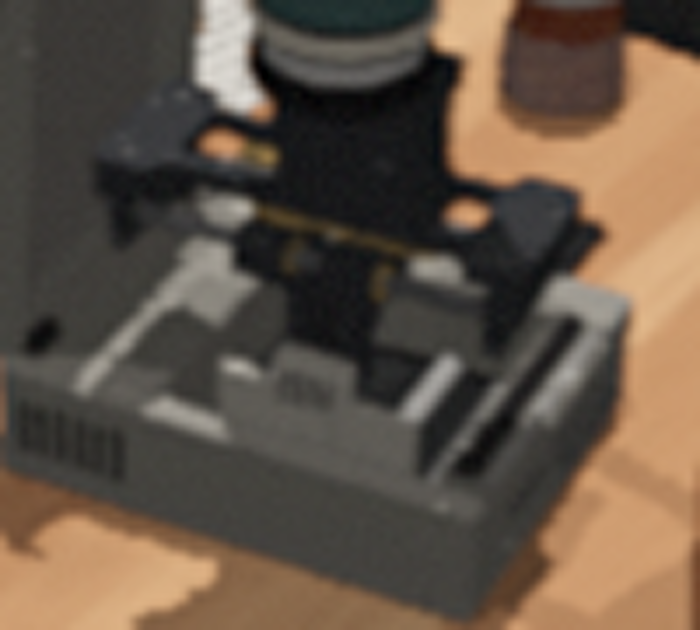

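Request:
{"op": "carry_out", "data": {
  "rows": [
    {"travel": [0.2,0,0],"twist": [0,0,0],"grip": 0},
    {"travel": [0.2,0,0],"twist": [0,0,0],"grip": 0},
    {"travel": [0,0,0],"twist": [0,0,0],"grip": 0}
  ]
}}

```text
clock: 9.88
tool_pos: [0.51, -0.083, 0.0559]
orientation: [-2.026, -2.401, -0.0]
ft_force: [1.1, -1.3, -0.8]
gripper_width: 0.007
```

Request:
{"op": "carry_out", "data": {
  "rows": [
    {"travel": [0.2,0,0],"twist": [0,0,0],"grip": 0},
    {"travel": [0.2,0,0],"twist": [0,0,0],"grip": 0},
    {"travel": [0,0,0],"twist": [0,0,0],"grip": 0}
  ]
}}

```text
clock: 10.25
tool_pos: [0.5093, -0.079, 0.056]
orientation: [-2.026, -2.401, -0.0]
ft_force: [1.8, -0.9, -1.1]
gripper_width: 0.007
```

Request:
{"op": "carry_out", "data": {
  "rows": [
    {"travel": [0.2,0,0],"twist": [0,0,0],"grip": 0},
    {"travel": [0,0,0],"twist": [0,0,0],"grip": 0}
  ]
}}

```text
clock: 10.5
tool_pos: [0.5093, -0.0787, 0.0561]
orientation: [2.024, 2.4, -0.002]
ft_force: [2.1, -7.8, -2.8]
gripper_width: 0.006
```

Request:
{"op": "carry_out", "data": {
  "rows": [
    {"travel": [0.2,0,0],"twist": [0,0,0],"grip": 0},
    {"travel": [0,0,0],"twist": [0,0,0],"grip": 0}
  ]
}}

```text
clock: 10.75
tool_pos: [0.5093, -0.0785, 0.0561]
orientation: [2.021, 2.399, -0.005]
ft_force: [1.4, -13.8, -3.8]
gripper_width: 0.005
```

Request:
{"op": "carry_out", "data": {
  "rows": [
    {"travel": [0.2,0,0],"twist": [0,0,0],"grip": 0},
    {"travel": [0,0,0],"twist": [0,0,0],"grip": 0}
  ]
}}

```text
clock: 11.0
tool_pos: [0.5093, -0.0783, 0.0562]
orientation: [2.019, 2.398, -0.008]
ft_force: [3.0, -22.2, -5.0]
gripper_width: 0.008
```

Request:
{"op": "carry_out", "data": {
  "rows": [
    {"travel": [-1.0,0,0],"twist": [0,0,0],"grip": 0},
    {"travel": [-3,0,1],"twist": [0,0,0],"grip": 0},
    {"travel": [-2.5,0,1],"twist": [0,0,0],"grip": 0},
    {"travel": [-1.5,0,0],"twist": [0,0,0],"grip": 0},
    {"travel": [0,0,0],"twist": [0,0,0],"grip": 0}
  ]
}}

```text
clock: 11.62
tool_pos: [0.522, -0.1527, 0.0362]
orientation: [-2.028, -2.399, -0.0]
ft_force: [-0.3, 0.7, -0.4]
gripper_width: 0.007
```

Request:
{"op": "carry_out", "data": {
  "rows": [
    {"travel": [-0.4,0,0],"twist": [0,0,0],"grip": 0},
    {"travel": [-0.2,0,0],"twist": [0,0,0],"grip": 0},
    {"travel": [0,0,0],"twist": [0,0,0],"grip": 0}
  ]
}}

```text
clock: 12.0
tool_pos: [0.523, -0.1578, 0.0362]
orientation: [2.025, 2.401, 0.0]
ft_force: [-0.5, -0.8, 0.8]
gripper_width: 0.009
```

Run:
```python
from h import *
print(inv(PP,[[.5093,-.0788,.0561]]),inv(PP,get_obs()['tool_pos']))
```

```text
[[-21.01483932  38.75959917  56.1       ]] [[-20.74498569 -41.44918059  36.22846882]]
```

Request:
{"op": "carry_out", "data": {
  "rows": [
    {"travel": [-0.2,0,0],"twist": [0,0,0],"grip": 0},
    {"travel": [-0.15,0,0],"twist": [0,0,0],"grip": 0},
    {"travel": [0,0,0],"twist": [0,0,0],"grip": 0}
  ]
}}

```text
clock: 12.38
tool_pos: [0.5235, -0.1617, 0.036]
orientation: [-2.026, -2.401, -0.0]
ft_force: [-0.6, 0.0, 0.5]
gripper_width: 0.005
```

Request:
{"op": "carry_out", "data": {
  "rows": [
    {"travel": [-0.15,0,0],"twist": [0,0,0],"grip": 0},
    {"travel": [0,0,0],"twist": [0,0,0],"grip": 0}
  ]
}}

```text
clock: 12.62
tool_pos: [0.5237, -0.1632, 0.036]
orientation: [-2.026, -2.401, 0.0]
ft_force: [0.1, 0.1, -0.9]
gripper_width: 0.006
```

Request:
{"op": "carry_out", "data": {
  "rows": [
    {"travel": [-0.15,0,0],"twist": [0,0,0],"grip": 0},
    {"travel": [0,0,0],"twist": [0,0,0],"grip": 0}
  ]
}}

```text
clock: 12.88
tool_pos: [0.5237, -0.1634, 0.036]
orientation: [-2.026, -2.399, -0.002]
ft_force: [-0.5, 4.5, 2.1]
gripper_width: 0.008
```

Request:
{"op": "carry_out", "data": {
  "rows": [
    {"travel": [-0.15,0,0],"twist": [0,0,0],"grip": 0},
    {"travel": [0,0,0],"twist": [0,0,0],"grip": 0}
  ]
}}

```text
clock: 13.12
tool_pos: [0.5237, -0.1635, 0.036]
orientation: [-2.025, -2.396, -0.004]
ft_force: [-0.1, 10.5, 4.7]
gripper_width: 0.006
```

Request:
{"op": "carry_out", "data": {
  "rows": [
    {"travel": [-0.15,0,0],"twist": [0,0,0],"grip": 0},
    {"travel": [0,0,0],"twist": [0,0,0],"grip": 0}
  ]
}}

```text
clock: 13.38
tool_pos: [0.5237, -0.1635, 0.036]
orientation: [-2.025, -2.394, -0.006]
ft_force: [-1.6, 16.0, 5.1]
gripper_width: 0.0
```

Request:
{"op": "carry_out", "data": {
  "rows": [
    {"travel": [1.0,0,0],"twist": [0,0,0],"grip": 0},
    {"travel": [1,0,-3],"twist": [0,0,0],"grip": 0},
    {"travel": [0,0,-5],"twist": [0,0,0],"grip": 0},
    {"travel": [0,-1,-6],"twist": [0,0,0],"grip": 0.5},
    {"travel": [4,-1,-2],"twist": [0,0,0],"grip": 1}
  ]
}}

```text
clock: 14.0
tool_pos: [0.4976, -0.1138, 0.201]
orientation: [2.024, 2.392, 0.004]
ft_force: [0.3, 1.2, -0.8]
gripper_width: 0.213
```

Request:
{"op": "carry_out", "data": {
  "rows": [
    {"travel": [6,0,0],"twist": [0,0,0],"grip": 1},
    {"travel": [6,0,0],"twist": [0,0,0],"grip": 1},
    {"travel": [6,0,0],"twist": [0,0,0],"grip": 1},
    {"travel": [6,0,0],"twist": [0,0,0],"grip": 1},
    {"travel": [6,0,0],"twist": [0,0,0],"grip": 1}
  ]
}}

```text
clock: 14.62
tool_pos: [0.4438, 0.1856, 0.1963]
orientation: [2.025, 2.4, 0.001]
ft_force: [-0.3, -0.1, 0.3]
gripper_width: 0.773
```

Run:
```python
from h import *
tgt([.485,.3425,.1],.165)
t=snapshot("top"); cv2.imwrite("pics/t7.png",t);s=snapshot("scene"); cv2.imwrite("pics/s7.png",s)
crop(t,"pics/m7t.png",300,110,120,120,5)
cv2.imwrite("pics/m7s.png",s)
```

```text
clock 14.62 pos [0.4438 0.1856 0.1963] F [-0.3 -0.1  0.3] w 0.773 q [ 0.34 -0.08  2.06 -0.    1.16  0.18]
twist [0.002 0.    0.004] travel now-frame [14.78  6.68  9.63] travel target-frame [14.81  6.64  9.63]
```

View pics/m7t.png

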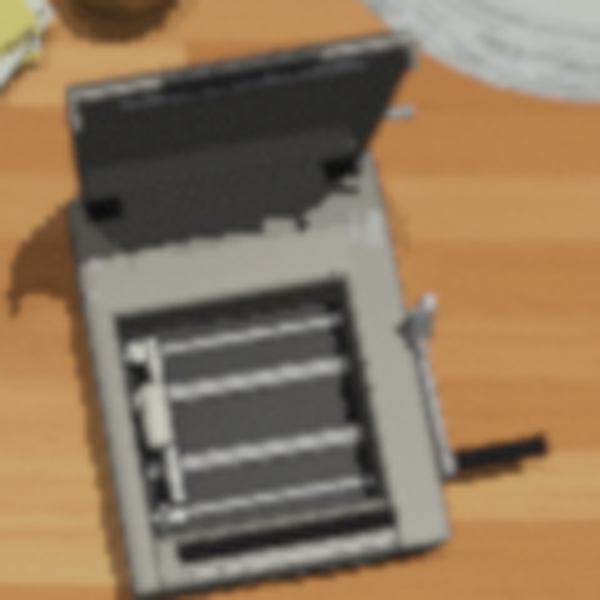

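View pics/m7s.png

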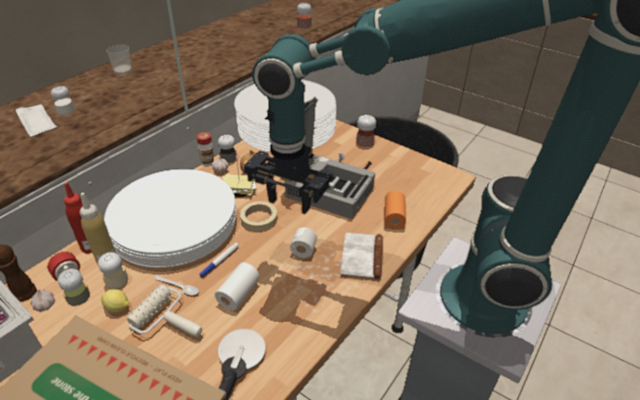

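Run:
```python
from h import *
for nm,uv,z in [("plate front bottom",(205,157),0),("plate front top",(208,152),.08),("plateR",(275,97),.06),("marker L",(186,169),.01),("marker R",(230,168),.01)]: print(nm,ray("top",uv,z).round(3))
for nm,uv,z in [("plate front top s",(215,245),.08),("front bottom s",(215,262),0),("plate left",(180,265),0)]: print(nm,ray("scene",uv,z).round(3))
c=P2W
t=cv2.imread("pics/t7.png"); s=cv2.imread("pics/s7.png")
a=cv2.resize(t[140:240,140:240],None,fx=4,fy=4,interpolation=2);b=cv2.resize(s[160:310,150:300],(400,400),interpolation=2)
cv2.imwrite("pics/m8.png",np.hstack([a,b]))
```

```text
plate front bottom [0.633 0.304 0.   ]
plate front top [0.625 0.269 0.08 ]
plateR [0.786 0.09  0.06 ]
marker L [0.596 0.355 0.01 ]
marker R [0.596 0.226 0.01 ]
plate front top s [0.585 0.309 0.08 ]
front bottom s [0.607 0.302 0.   ]
plate left [0.671 0.363 0.   ]
```

View pics/m8.png

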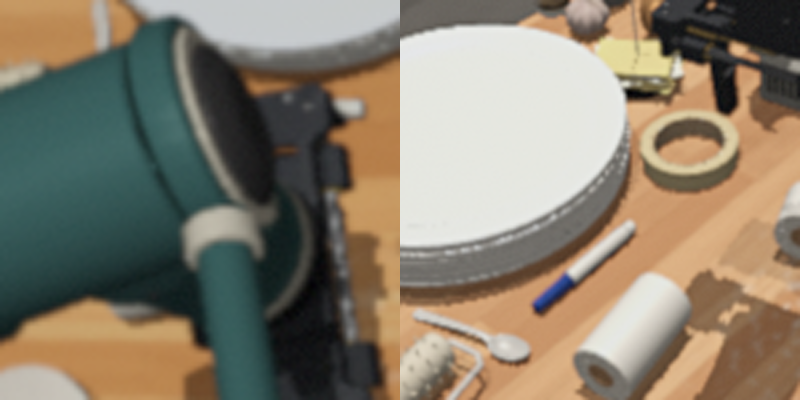

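Request:
{"op": "carry_out", "data": {
  "rows": [
    {"travel": [5,2.2,0],"twist": [0,0,0],"grip": 1},
    {"travel": [5,2.2,2],"twist": [0,0,0],"grip": 1},
    {"travel": [4.8,2.2,3],"twist": [0,0,0],"grip": 1},
    {"travel": [0,0,4],"twist": [0,0,0],"grip": 1},
    {"travel": [0,0,0],"twist": [0,0,0],"grip": 1}
  ]
}}

```text
clock: 15.35
tool_pos: [0.4819, 0.3385, 0.1019]
orientation: [-2.024, -2.4, 0.014]
ft_force: [-0.4, 0.1, -0.8]
gripper_width: 1.001
```

Run:
```python
from h import *
tgt([.485,.3425,.013],.165)
s=snapshot("scene"); cv2.imwrite("pics/s9.png",s)
crop(s,"pics/m9.png",190,200,100,100,6)
```

```text
clock 15.35 pos [0.4819 0.3385 0.1019] F [-0.4  0.1 -0.8] w 1.001 q [ 0.57  0.23  1.91 -0.    1.01  0.4 ]
twist [-0.008  0.004  0.004] travel now-frame [0.37 0.45 8.88] travel target-frame [0.34 0.37 8.89]
```

View pics/m9.png

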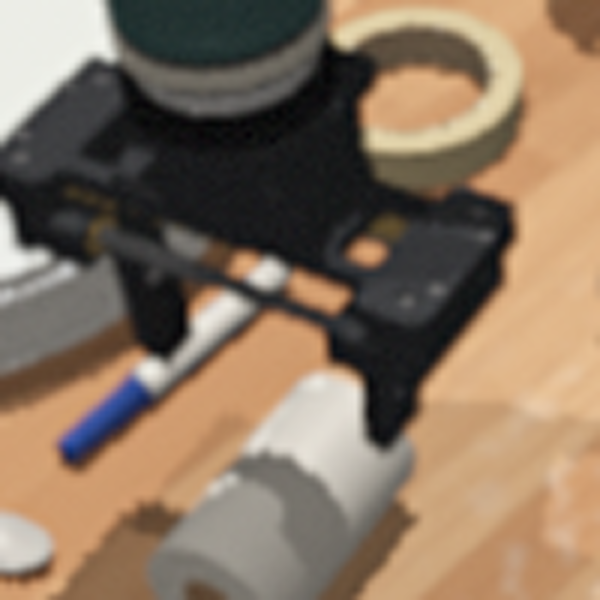

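Request:
{"op": "carry_out", "data": {
  "rows": [
    {"travel": [0.35,0.4,3],"twist": [0,0,0],"grip": 1},
    {"travel": [0,0,2.5],"twist": [0,0,0],"grip": 1},
    {"travel": [0,0,0],"twist": [0,0,0],"grip": 1}
  ]
}}

```text
clock: 15.78
tool_pos: [0.4876, 0.3437, 0.0512]
orientation: [-2.027, -2.4, 0.002]
ft_force: [-0.2, -0.8, 0.2]
gripper_width: 1.004
```

Run:
```python
from h import *
tgt([.485,.3425,.013],.165)
s=snapshot("scene"); cv2.imwrite("pics/s10.png",s)
crop(s,"pics/m10.png",190,200,100,100,6)
```

```text
clock 15.78 pos [0.4876 0.3437 0.0512] F [-0.2 -0.8  0.2] w 1.004 q [ 0.57  0.3   1.93 -0.    0.91  0.4 ]
twist [-0.001  0.001  0.003] travel now-frame [-0.07 -0.27  3.82] travel target-frame [-0.07 -0.28  3.82]
```

View pics/m10.png

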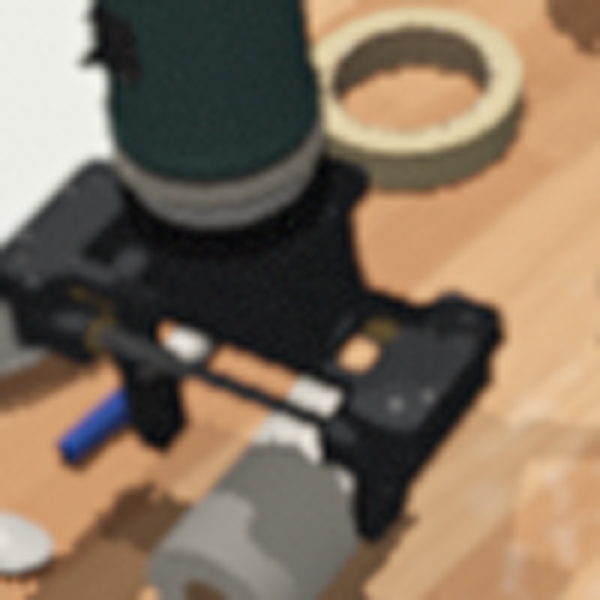

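Request:
{"op": "carry_out", "data": {
  "rows": [
    {"travel": [-0.05,-0.25,2],"twist": [0,0,0],"grip": 1},
    {"travel": [0,0,1.8],"twist": [0,0,0],"grip": 1},
    {"travel": [0,0,0],"twist": [0,0,0],"grip": 0.8},
    {"travel": [0,0,0],"twist": [0,0,0],"grip": 0.6},
    {"travel": [0,0,0],"twist": [0,0,0],"grip": 0.55}
  ],
  "squeeze": 15
}}

```text
clock: 16.45
tool_pos: [0.4858, 0.3446, 0.0139]
orientation: [2.026, 2.401, 0.002]
ft_force: [-0.0, 0.2, -0.4]
gripper_width: 0.683
```

Request:
{"op": "carry_out", "data": {
  "rows": [
    {"travel": [0,0,0],"twist": [0,0,0],"grip": 0.5},
    {"travel": [0,0,0],"twist": [0,0,0],"grip": 0.5},
    {"travel": [0,0,0],"twist": [0,0,0],"grip": 0.5}
  ],
  "squeeze": 25
}}

```text
clock: 16.82
tool_pos: [0.4859, 0.3446, 0.0138]
orientation: [2.026, 2.401, 0.002]
ft_force: [-1.9, -0.5, 4.8]
gripper_width: 0.675
```

Request:
{"op": "carry_out", "data": {
  "rows": [
    {"travel": [0,0,-1],"twist": [0,0,0],"grip": 0.5},
    {"travel": [0,0,-2.5],"twist": [0,0,0],"grip": 0.5},
    {"travel": [0,0,-4],"twist": [0,0,0],"grip": 0.5},
    {"travel": [0,0,-4],"twist": [0,0,0],"grip": 0.5},
    {"travel": [0,0,0],"twist": [0,0,0],"grip": 0.5}
  ]
}}

```text
clock: 17.45
tool_pos: [0.4878, 0.3457, 0.132]
orientation: [2.025, 2.399, 0.012]
ft_force: [-0.1, -0.4, -2.2]
gripper_width: 0.677
```

Run:
```python
from h import *
tgt(P2W(PP,(-20,-2.2,150))[0],PP[2])
s=snapshot("scene"); cv2.imwrite("pics/s11.png",s)
crop(s,"pics/m11.png",190,170,120,110,6)
```

```text
clock 17.45 pos [0.4878 0.3457 0.132 ] F [-0.1 -0.4 -2.2] w 0.677 q [ 0.57  0.2   1.88 -0.    1.05  0.41]
twist [ 0.007 -0.003  0.001] travel now-frame [-46.3   -4.91  -1.97] travel target-frame [-46.31  -4.87  -1.8 ]
```

View pics/m11.png

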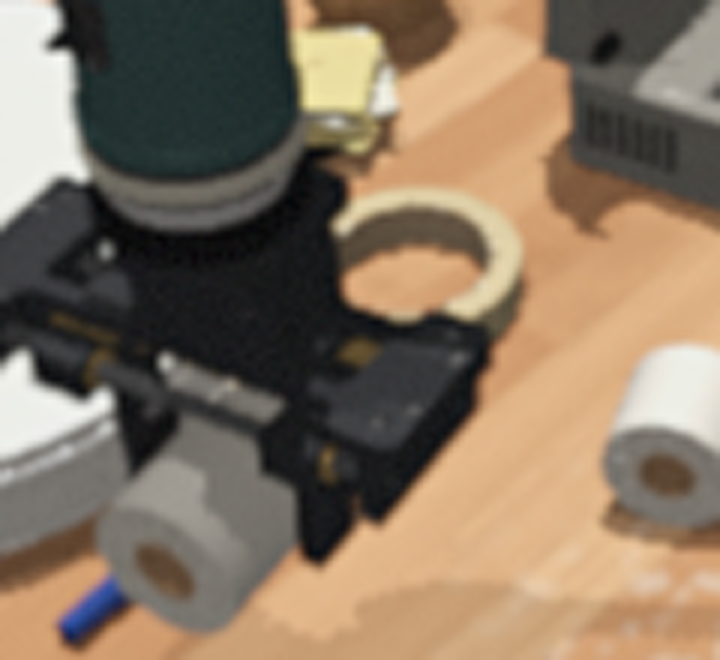

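Run:
```python
from roll import *
o=get_obs(); T=o['tool_pos']; R=Ro.from_rotvec(o['orientation']).as_matrix(); 
x=R[:,0]; yaw=np.arctan2(-x[0],x[1]); print("yaw",yaw,R[:,2])
for off in(-.0019,):
    c=T+R[:,0]*off-R[:,2]*.0165
    P=cyl(*c,yaw)
    overlay(cv2.imread("pics/s11.png"),"scene",[P[:48],P[48:]],"pics/o11.png",190,220,70,60,10)
```

```text
yaw 0.16900956187813584 [ 0.00274089  0.00175386 -0.99999471]
```

View pics/o11.png

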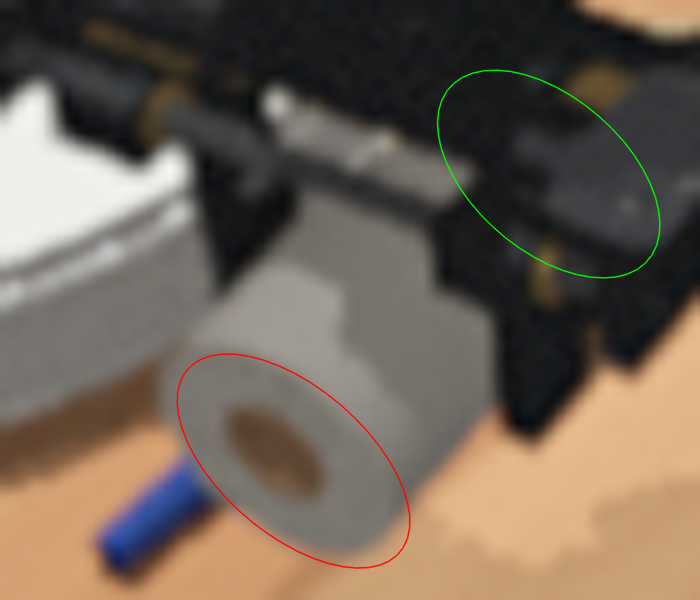

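Request:
{"op": "carry_out", "data": {
  "rows": [
    {"travel": [-2,-2.5,-1],"twist": [0,0,0],"grip": 0.5},
    {"travel": [-3,-2.4,-1],"twist": [0,0,0],"grip": 0.5},
    {"travel": [-4.5,0,0],"twist": [0,0,0],"grip": 0.5},
    {"travel": [-4.5,0,0],"twist": [0,0,0],"grip": 0.5},
    {"travel": [-4.5,0,0],"twist": [0,0,0],"grip": 0.5}
  ]
}}

```text
clock: 18.12
tool_pos: [0.4663, 0.1518, 0.1455]
orientation: [-2.024, -2.4, 0.005]
ft_force: [0.2, -0.4, -1.7]
gripper_width: 0.674
```

Request:
{"op": "carry_out", "data": {
  "rows": [
    {"travel": [-4.5,0,0],"twist": [0,0,0],"grip": 0.5},
    {"travel": [-4.5,0,0],"twist": [0,0,0],"grip": 0.5},
    {"travel": [-4.5,0,0],"twist": [0,0,0],"grip": 0.5},
    {"travel": [-4.5,0,0],"twist": [0,0,0],"grip": 0.5},
    {"travel": [-4,0,0],"twist": [0,0,0],"grip": 0.5}
  ]
}}

```text
clock: 18.75
tool_pos: [0.5034, -0.0646, 0.1454]
orientation: [-2.024, -2.398, 0.003]
ft_force: [0.4, 0.3, -1.5]
gripper_width: 0.672
```

Run:
```python
from h import *
tgt(P2W(PP,(-20,-1.2,100))[0],PP[2])
```

```text
clock 18.75 pos [ 0.5034 -0.0646  0.1454] F [ 0.4  0.3 -1.5] w 0.672 q [-0.18  0.03  2.05 -0.    1.06 -0.35]
twist [-0.004 -0.001  0.   ] travel now-frame [-5.5   0.47  4.53] travel target-frame [-5.49  0.45  4.54]
```

Request:
{"op": "carry_out", "data": {
  "rows": [
    {"travel": [-2.5,0,0],"twist": [0,0,0],"grip": 0.5},
    {"travel": [-1.5,0,0],"twist": [0,0,0],"grip": 0.5},
    {"travel": [0,0,0],"twist": [0,0,0],"grip": 0.5},
    {"travel": [0,0,0],"twist": [0,0,0],"grip": 0.5}
  ]
}}

```text
clock: 19.25
tool_pos: [0.5113, -0.1018, 0.1473]
orientation: [-2.024, -2.4, 0.0]
ft_force: [-0.3, 0.7, -1.5]
gripper_width: 0.673
```

Run:
```python
from h import *
tgt(P2W(PP,(-20,-1.2,100))[0],PP[2])
```

```text
clock 19.25 pos [ 0.5113 -0.1018  0.1473] F [-0.3  0.7 -1.5] w 0.673 q [-0.24  0.05  2.02  0.    1.07 -0.41]
twist [-0.001 -0.001  0.001] travel now-frame [-1.7   0.29  4.73] travel target-frame [-1.69  0.29  4.73]
```

Request:
{"op": "carry_out", "data": {
  "rows": [
    {"travel": [-1.2,0.3,1],"twist": [0,0,0],"grip": 0.5},
    {"travel": [-0.5,0,2],"twist": [0,0,0],"grip": 0.5},
    {"travel": [0,0,1.7],"twist": [0,0,0],"grip": 0.5},
    {"travel": [0,0,0],"twist": [0,0,0],"grip": 0.5},
    {"travel": [0,0,0],"twist": [0,0,0],"grip": 0.5}
  ]
}}

```text
clock: 19.88
tool_pos: [0.5179, -0.1188, 0.1011]
orientation: [2.026, 2.401, 0.0]
ft_force: [0.4, -0.8, -1.1]
gripper_width: 0.676
```

Run:
```python
from h import *
tgt(P2W(PP,(-20,-1.2,100))[0],PP[2])
s=snapshot("scene"); cv2.imwrite("pics/s12.png",s); t=snapshot("top"); cv2.imwrite("pics/t12.png",t)
crop(s,"pics/m12.png",285,120,100,95,7)
crop(t,"pics/m12t.png",300,120,120,110,5)
```

```text
clock 19.88 pos [ 0.5179 -0.1188  0.1011] F [ 0.4 -0.8 -1.1] w 0.676 q [-0.27  0.12  2.04  0.    0.98 -0.44]
twist [ 0.    -0.     0.001] travel now-frame [ 0.09 -0.07  0.11] travel target-frame [ 0.09 -0.08  0.11]
```

View pics/m12.png

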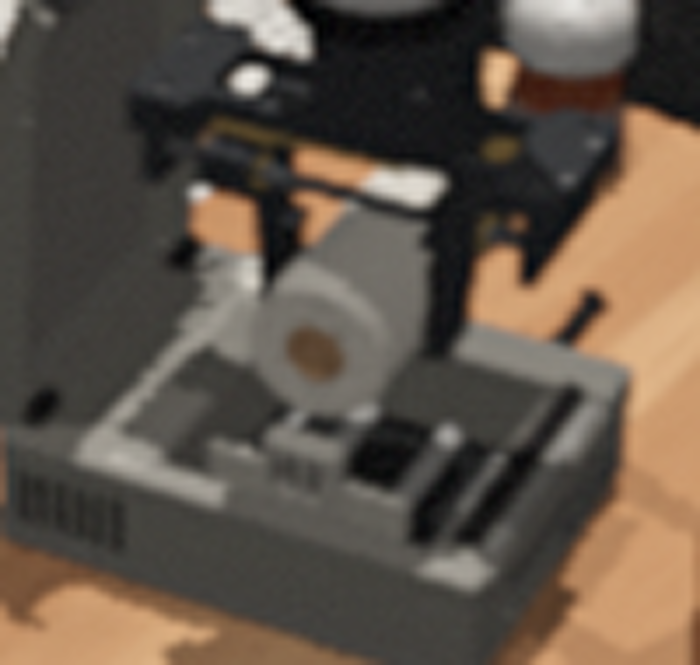

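View pics/m12t.png

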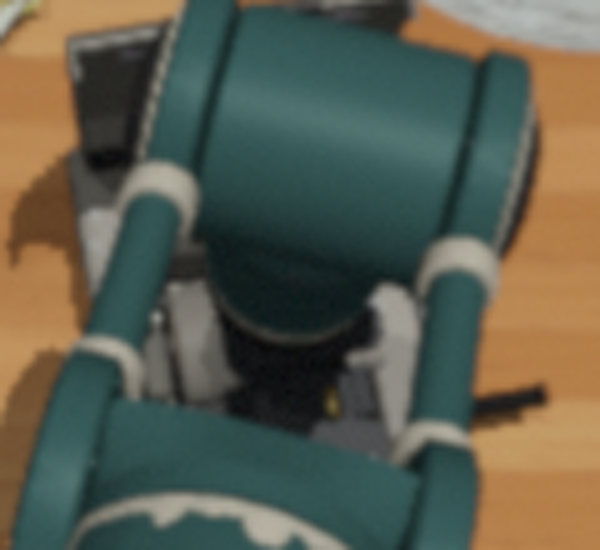

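Run:
```python
from roll import *
o=get_obs(); T=o['tool_pos']; R=Ro.from_rotvec(o['orientation']).as_matrix(); x=R[:,0]; yaw=np.arctan2(-x[0],x[1])
im=cv2.imread("pics/s12.png")
for off in(-2,0,2): 
    c=T+R[:,0]*off*1e-3-R[:,2]*.0165; print(off,proj("scene",c+R[:,0]*.05))
c=T+R[:,0]*-.001-R[:,2]*.0165
P=cyl(*c,yaw)
g=[(-3,46.5,82),(-37,46.5,82),(-37,60.5,82),(-3,60.5,82),(-3,46.5,82)]
overlay(im,"scene",[P[:48],P[48:],P2W(PP,g),P2W(PP,[(25,51,62),(25,56,62),(-65,56,62),(-65,51,62)]),P2W(PP,[(40,-56,58),(40,70,58)]),P2W(PP,[(-111,86,54),(-111,-86,54)])],"pics/o12.png",295,140,85,72,9)
```

```text
-2 [[330.00059973 169.74963857]]
0 [[329.69719358 170.11973477]]
2 [[329.39314962 170.49061166]]
```

View pics/o12.png

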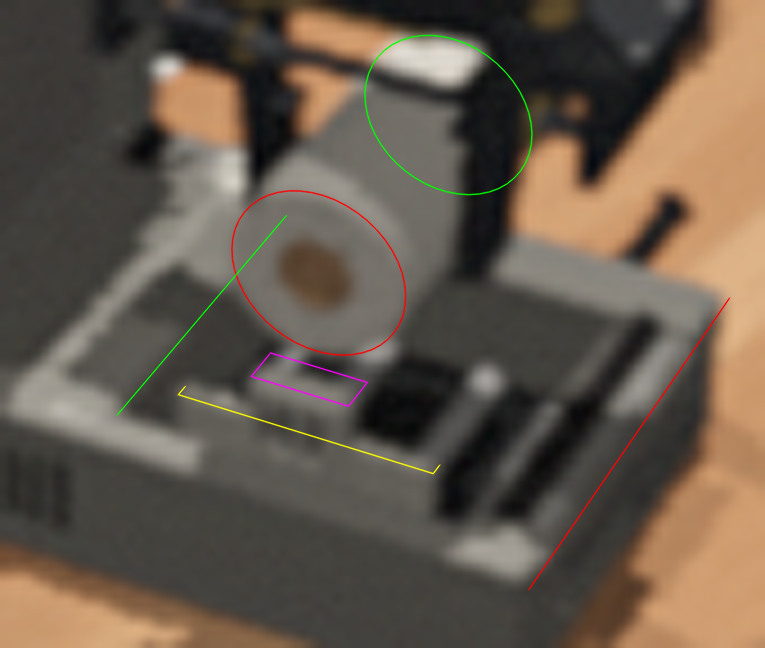

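Request:
{"op": "carry_out", "data": {
  "rows": [
    {"travel": [0.09,-0.08,1.5],"twist": [0,0,0],"grip": 0.5},
    {"travel": [0,0,1],"twist": [0,0,0],"grip": 0.5},
    {"travel": [0,0,0.5],"twist": [0,0,0],"grip": 0.5},
    {"travel": [0,0,0.5],"twist": [0,0,0],"grip": 0.5},
    {"travel": [0,0,0],"twist": [0,0,0],"grip": 0.5}
  ]
}}

```text
clock: 20.6
tool_pos: [0.5164, -0.1181, 0.0655]
orientation: [-2.026, -2.4, 0.001]
ft_force: [-0.9, 0.1, -2.7]
gripper_width: 0.677
```

Request:
{"op": "carry_out", "data": {
  "rows": [
    {"travel": [0,0,0.7],"twist": [0,0,0],"grip": 0.5},
    {"travel": [0,0,0.7],"twist": [0,0,0],"grip": 0.5},
    {"travel": [0,0,0.7],"twist": [0,0,0],"grip": 0.5},
    {"travel": [0,0,0.5],"twist": [0,0,0],"grip": 0.5},
    {"travel": [0,0,0],"twist": [0,0,0],"grip": 0.5}
  ]
}}

```text
clock: 21.22
tool_pos: [0.5162, -0.118, 0.0393]
orientation: [-2.025, -2.4, 0.001]
ft_force: [-0.5, 1.5, -2.6]
gripper_width: 0.671
```

Run:
```python
from h import *
tgt(P2W(PP,(-20,-1.2,30.5))[0],PP[2])
s=snapshot("scene"); cv2.imwrite("pics/s13.png",s)
crop(s,"pics/m13.png",285,120,100,95,7)
```

```text
clock 21.23 pos [ 0.5162 -0.118   0.0393] F [-0.5  1.5 -2.6] w 0.671 q [-0.27  0.2   2.08  0.    0.85 -0.44]
twist [-0.001 -0.001  0.001] travel now-frame [-0.01  0.08  0.88] travel target-frame [-0.01  0.07  0.88]
```

View pics/m13.png

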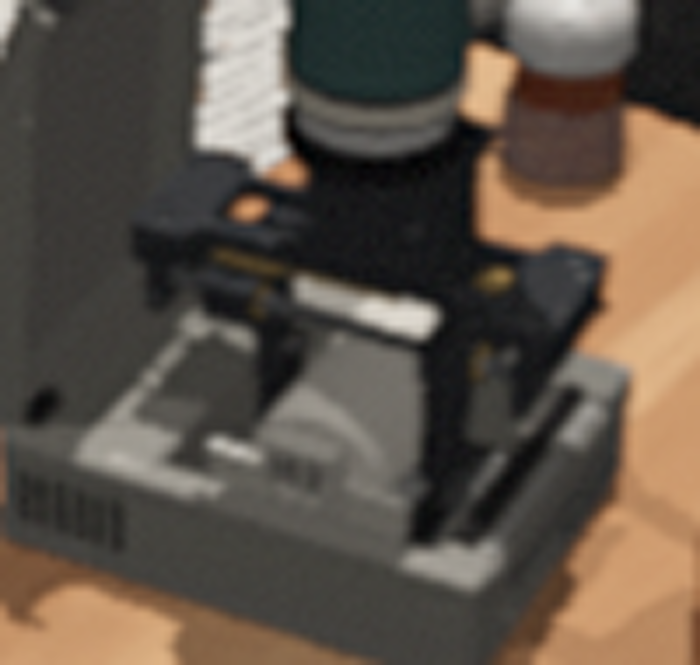

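Request:
{"op": "carry_out", "data": {
  "rows": [
    {"travel": [0,0.05,0.3],"twist": [0,0,0],"grip": 0.5},
    {"travel": [0,0,0.3],"twist": [0,0,0],"grip": 0.5},
    {"travel": [0,0,0],"twist": [0,0,0],"grip": 0.5}
  ]
}}

```text
clock: 21.65
tool_pos: [0.517, -0.1181, 0.0337]
orientation: [-2.026, -2.401, 0.0]
ft_force: [-0.5, -0.0, -2.5]
gripper_width: 0.674
```

Request:
{"op": "carry_out", "data": {
  "rows": [
    {"travel": [0,0,0.15],"twist": [0,0,0],"grip": 0.5},
    {"travel": [0,0,0],"twist": [0,0,0],"grip": 0.5}
  ]
}}

```text
clock: 21.9
tool_pos: [0.5172, -0.1181, 0.0324]
orientation: [-2.026, -2.401, 0.0]
ft_force: [-0.5, 0.3, -1.0]
gripper_width: 0.677
```

Request:
{"op": "carry_out", "data": {
  "rows": [
    {"travel": [0,0,0.1],"twist": [0,0,0],"grip": 0.5},
    {"travel": [0,0,0],"twist": [0,0,0],"grip": 0.5}
  ]
}}

```text
clock: 22.15
tool_pos: [0.5174, -0.1181, 0.0317]
orientation: [2.026, 2.401, 0.0]
ft_force: [-0.6, 0.0, 0.1]
gripper_width: 0.671
```

Request:
{"op": "carry_out", "data": {
  "rows": [
    {"travel": [0,0,0.08],"twist": [0,0,0],"grip": 0.5},
    {"travel": [0,0,0],"twist": [0,0,0],"grip": 0.5}
  ]
}}

```text
clock: 22.4
tool_pos: [0.5174, -0.1181, 0.0316]
orientation: [-2.026, -2.401, -0.0]
ft_force: [-2.6, 1.2, 5.4]
gripper_width: 0.674
```

Request:
{"op": "carry_out", "data": {
  "rows": [
    {"travel": [0,0,0],"twist": [0,0,0],"grip": 0.7},
    {"travel": [0,0,0],"twist": [0,0,0],"grip": 0.75},
    {"travel": [0,0,0],"twist": [0,0,0],"grip": 0.8},
    {"travel": [0,0,0],"twist": [0,0,0],"grip": 0.8}
  ]
}}

```text
clock: 22.9
tool_pos: [0.5174, -0.1182, 0.0306]
orientation: [2.026, 2.401, 0.0]
ft_force: [-0.2, 0.3, -0.5]
gripper_width: 0.8
```

Run:
```python
from h import *
tgt(P2W(PP,(-20,-1.2,30.5))[0],PP[2])
s=snapshot("scene"); cv2.imwrite("pics/s14.png",s)
crop(s,"pics/m14.png",285,120,100,95,7)
```

```text
clock 22.9 pos [ 0.5174 -0.1182  0.0306] F [-0.2  0.3 -0.5] w 0.8 q [-0.27  0.22  2.09  0.    0.84 -0.44]
twist [0.    0.    0.001] travel now-frame [ 0.02 -0.03  0.01] travel target-frame [ 0.02 -0.03  0.01]
```

View pics/m14.png

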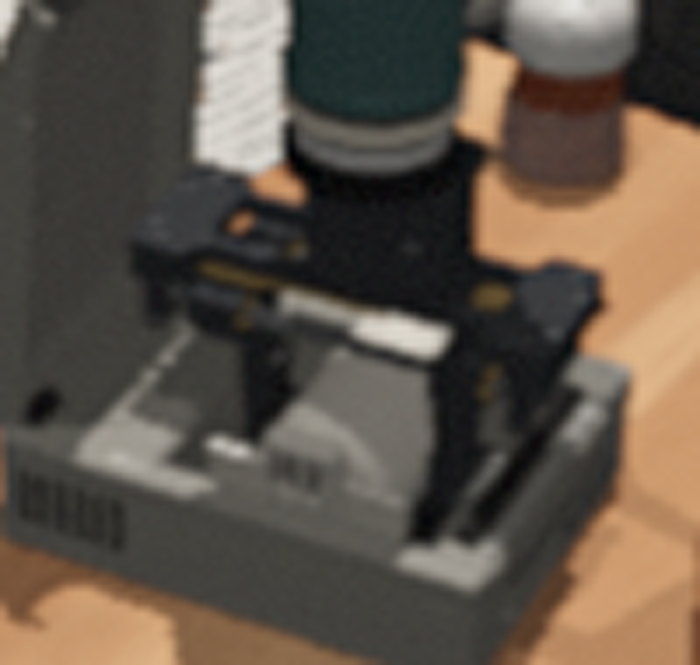

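Request:
{"op": "carry_out", "data": {
  "rows": [
    {"travel": [0,0,-2],"twist": [0,0,0],"grip": 0.8},
    {"travel": [0,0,-4],"twist": [0,0,0],"grip": 0.8},
    {"travel": [0,0,-5],"twist": [0,0,0],"grip": 0.8},
    {"travel": [0,-1,-6],"twist": [0,0,0],"grip": 0.5},
    {"travel": [0,-2,-6],"twist": [0,0,0],"grip": 0}
  ]
}}

```text
clock: 23.58
tool_pos: [0.4877, -0.1231, 0.2618]
orientation: [2.025, 2.401, 0.0]
ft_force: [0.4, -0.6, -0.2]
gripper_width: 0.599
```

Request:
{"op": "carry_out", "data": {
  "rows": [
    {"travel": [0,-2,-5],"twist": [0,0,0],"grip": 0},
    {"travel": [0,0,-5],"twist": [0,0,0],"grip": 0},
    {"travel": [-5,0,-4],"twist": [0,0,0],"grip": 0},
    {"travel": [-5,0,0],"twist": [0,0,0],"grip": 0},
    {"travel": [-5,0,0],"twist": [0,0,0],"grip": 0}
  ]
}}

```text
clock: 24.2
tool_pos: [0.4937, -0.2746, 0.4002]
orientation: [2.024, 2.4, 0.001]
ft_force: [0.1, 0.1, -0.8]
gripper_width: 0.029
```

Run:
```python
from h import *
tgt(P2W(PP,(145,-1,400))[0],PP[2])
s=snapshot("scene"); cv2.imwrite("pics/s15.png",s); t=snapshot("top"); cv2.imwrite("pics/t15.png",t)
a=cv2.resize(t[110:240,290:420],(400,400),interpolation=2);b=cv2.resize(s[80:220,260:400],(400,400),interpolation=2)
cv2.imwrite("pics/m15.png",np.hstack([a,b]))
```

```text
clock 24.2 pos [ 0.4937 -0.2746  0.4002] F [ 0.1  0.1 -0.8] w 0.029 q [-0.55 -0.    1.61  0.    1.53 -0.72]
twist [0.002 0.001 0.002] travel now-frame [15.04 21.44  0.04] travel target-frame [1.507e+01 2.142e+01 2.000e-02]
```

View pics/m15.png

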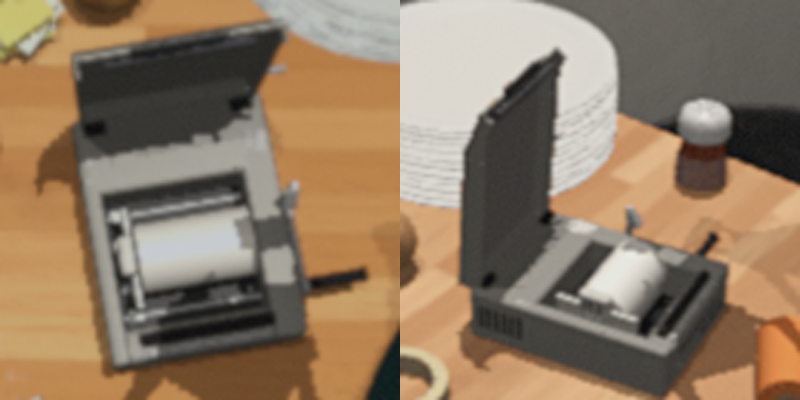

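Run:
```python
from roll import *
im=cv2.imread("pics/t15.png"); g=cv2.cvtColor(im,cv2.COLOR_BGR2GRAY).astype(float)
roi=(328,175,50,40); x0,y0,w,h=roi
best=[]
P=P2W(PP,(-20,-2.2,46.7))[0]
c=cyl(*P,PP[2]); 
overlay(im,"top",[c[:48],c[48:]],"pics/o15.png",315,150,80,80,7)
```

```text
(no output)
```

View pics/o15.png

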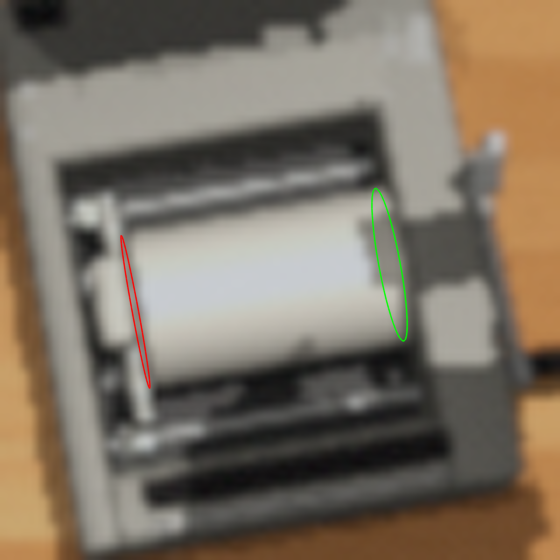

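Request:
{"op": "carry_out", "data": {
  "rows": [
    {"travel": [3,4.3,0],"twist": [0,0,0],"grip": 0},
    {"travel": [3,4.3,0],"twist": [0,0,0],"grip": 0},
    {"travel": [3,4.3,0],"twist": [0,0,0],"grip": 0},
    {"travel": [3,4.3,0],"twist": [0,0,0],"grip": 0},
    {"travel": [3,4.3,0],"twist": [0,0,0],"grip": 0}
  ]
}}

```text
clock: 24.92
tool_pos: [0.6806, -0.087, 0.3989]
orientation: [-2.025, -2.401, 0.0]
ft_force: [0.1, -0.0, 0.2]
gripper_width: 0.005
```

Run:
```python
from h import *
tgt(P2W(PP,(145,-1,240))[0],PP[2]); print(inv(PP,get_obs()['tool_pos']))
rc,hc,w=200,12.5,17.5
for th in np.arange(1.5,-.01,-.1):
    C=np.array([100,60])+rc*np.array([-np.cos(th),np.sin(th)])+hc*np.array([np.sin(th),np.cos(th)])
    print(round(th,2),(C+[w,0]).round(1))
s=snapshot("scene"); cv2.imwrite("pics/s16.png",s)
crop(s,"pics/m16.png",230,0,200,220,2.7)
```

```text
clock 24.93 pos [ 0.6806 -0.087   0.3989] F [ 0.1 -0.   0.2] w 0.005 q [-0.16  0.24  1.35  0.    1.56 -0.33]
twist [-0.    -0.     0.001] travel now-frame [-0.31 -0.15 15.89] travel target-frame [-0.31 -0.15 15.89]
[[146.52849729   2.05762848 398.9255703 ]]
1.5 [115.8 260.4]
1.4 [ 95.8 259.2]
1.3 [ 76.  256.1]
1.2 [ 56.7 250.9]
1.1 [ 37.9 243.9]
1.0 [ 20. 235.]
0.9 [  3.  224.4]
0.8 [-12.9 212.2]
0.7 [-27.4 198.4]
0.6 [-40.5 183.2]
0.5 [-52.  166.9]
0.4 [-61.8 149.4]
0.3 [-69.9 131. ]
0.2 [-76. 112.]
0.1 [-80.3  92.4]
-0.0 [-82.5  72.5]
```

View pics/m16.png

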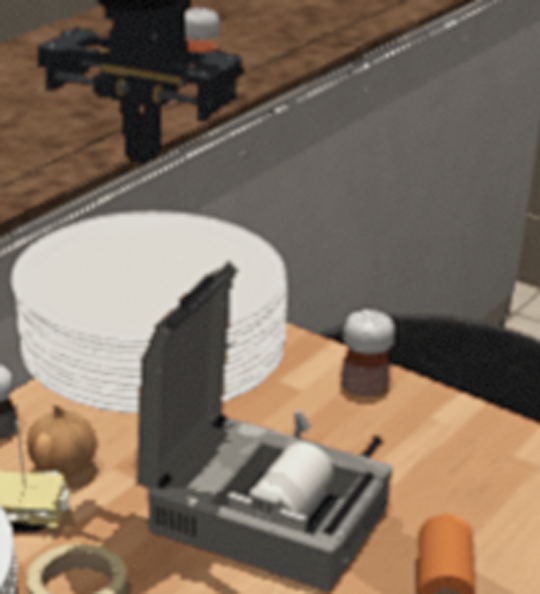

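Request:
{"op": "carry_out", "data": {
  "rows": [
    {"travel": [0,0,5],"twist": [0,0,0],"grip": 0},
    {"travel": [0,0,5],"twist": [0,0,0],"grip": 0},
    {"travel": [0,0,3],"twist": [0,0,0],"grip": 0},
    {"travel": [0,0,1],"twist": [0,0,0],"grip": 0},
    {"travel": [0,0,0],"twist": [0,0,0],"grip": 0}
  ]
}}

```text
clock: 25.6
tool_pos: [0.6797, -0.0888, 0.259]
orientation: [-2.025, -2.401, 0.0]
ft_force: [0.6, -0.0, 1.1]
gripper_width: 0.005
```

Request:
{"op": "carry_out", "data": {
  "rows": [
    {"travel": [0,-1.5,0],"twist": [0,0,0],"grip": 0},
    {"travel": [0,-1.0,0],"twist": [0,0,0],"grip": 0},
    {"travel": [0,-1.0,0],"twist": [0,0,0],"grip": 0},
    {"travel": [0,-1.0,0],"twist": [0,0,0],"grip": 0},
    {"travel": [0,0,0],"twist": [0,0,0],"grip": 0}
  ]
}}

```text
clock: 26.22
tool_pos: [0.6352, -0.097, 0.2598]
orientation: [2.026, 2.4, 0.001]
ft_force: [0.7, 0.5, 1.1]
gripper_width: 0.004
```

Run:
```python
from h import *
print(inv(PP,get_obs()['tool_pos']))
s=snapshot("scene"); cv2.imwrite("pics/s17.png",s)
crop(s,"pics/m17.png",250,30,150,190,3)
```

```text
[[ 1.00119746e+02 -1.96742699e-01  2.59837806e+02]]
```

View pics/m17.png

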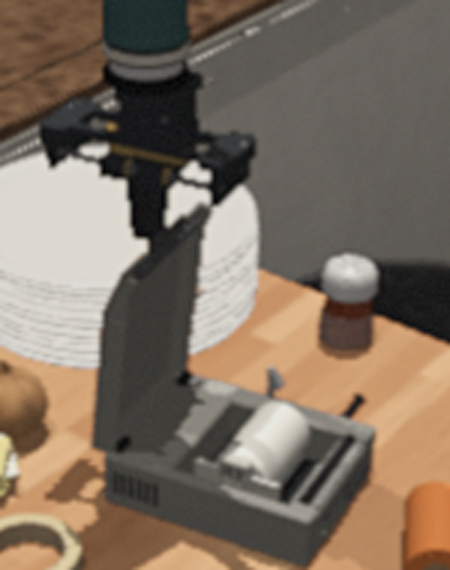

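Request:
{"op": "carry_out", "data": {
  "rows": [
    {"travel": [0,-1.2,0.2],"twist": [0,0,0],"grip": 0},
    {"travel": [0,-1.2,0.2],"twist": [0,0,0],"grip": 0},
    {"travel": [0,-1.9,0.5],"twist": [0,0,0],"grip": 0},
    {"travel": [0,-1.9,0.7],"twist": [0,0,0],"grip": 0},
    {"travel": [0,-1.8,0.9],"twist": [0,0,0],"grip": 0}
  ]
}}

```text
clock: 26.9
tool_pos: [0.5556, -0.1103, 0.2343]
orientation: [2.026, 2.401, 0.0]
ft_force: [0.1, 1.6, 4.4]
gripper_width: 0.006
```

Run:
```python
from h import *
print(inv(PP,get_obs()['tool_pos']))
s=snapshot("scene"); cv2.imwrite("pics/s18.png",s)
crop(s,"pics/m18.png",250,30,150,190,3)
```

```text
[[ 1.93361474e+01 -4.68190332e-02  2.34271574e+02]]
```

View pics/m18.png

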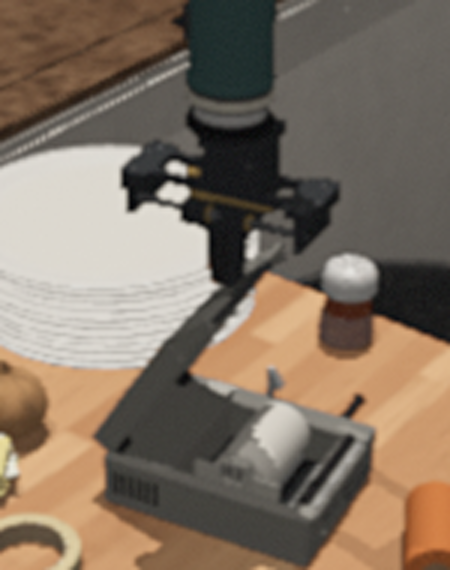

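Request:
{"op": "carry_out", "data": {
  "rows": [
    {"travel": [0,-1.7,1.1],"twist": [0,0,0],"grip": 0},
    {"travel": [0,-1.6,1.2],"twist": [0,0,0],"grip": 0},
    {"travel": [0,-1.45,1.4],"twist": [0,0,0],"grip": 0},
    {"travel": [0,-1.3,1.5],"twist": [0,0,0],"grip": 0},
    {"travel": [0,-1.15,1.6],"twist": [0,0,0],"grip": 0}
  ]
}}

```text
clock: 27.58
tool_pos: [0.4842, -0.1223, 0.1654]
orientation: [-2.025, -2.4, 0.002]
ft_force: [-1.8, 0.7, 3.9]
gripper_width: 0.008
```

Request:
{"op": "carry_out", "data": {
  "rows": [
    {"travel": [0,-1.0,1.7],"twist": [0,0,0],"grip": 0},
    {"travel": [0,-0.8,1.5],"twist": [0,0,0],"grip": 0},
    {"travel": [0,-0.5,1.0],"twist": [0,0,0],"grip": 0},
    {"travel": [0,0,0],"twist": [0,0,0],"grip": 0}
  ]
}}

```text
clock: 28.08
tool_pos: [0.465, -0.1257, 0.1268]
orientation: [2.025, 2.399, 0.005]
ft_force: [-5.4, 5.7, 20.9]
gripper_width: 0.006
```

Run:
```python
from h import *
print(inv(PP,get_obs()['tool_pos']))
s=snapshot("scene"); cv2.imwrite("pics/s19.png",s)
crop(s,"pics/m19.png",260,70,150,150,4)
```

```text
[[-7.25528779e+01 -8.05064057e-02  1.26800431e+02]]
```

View pics/m19.png

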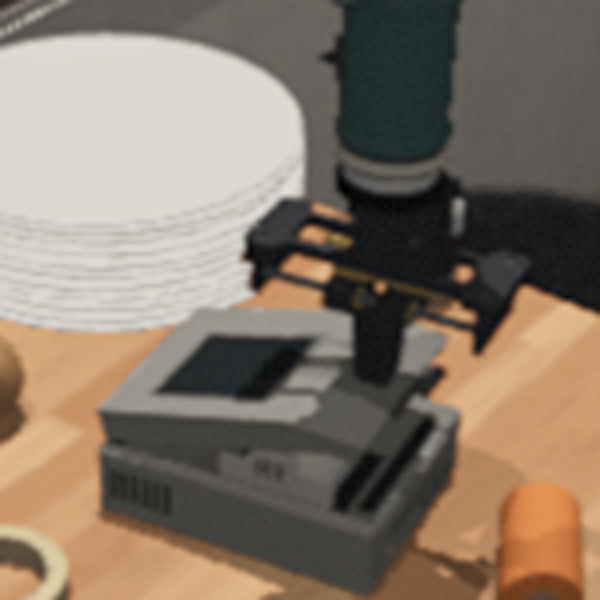

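Request:
{"op": "carry_out", "data": {
  "rows": [
    {"travel": [0,0,0],"twist": [0,0,0],"grip": 0},
    {"travel": [0,0,0],"twist": [0,0,0],"grip": 0}
  ]
}}

```text
clock: 28.38
tool_pos: [0.4637, -0.126, 0.1238]
orientation: [2.025, 2.4, 0.002]
ft_force: [1.1, 2.2, 2.3]
gripper_width: 0.006
```

Run:
```python
from h import *
o=get_obs();print(inv(PP,o['tool_pos']),o['ft_force'],o['ft_torque'])
s=snapshot("scene"); cv2.imwrite("pics/s20.png",s)
crop(s,"pics/m20.png",280,130,100,90,7)
```

```text
[[-73.90511719  -0.17082704 123.80511715]] [1.13566955 2.17632063 2.27144583] [ 0.23443394 -0.28164261  0.00746349]
```

View pics/m20.png

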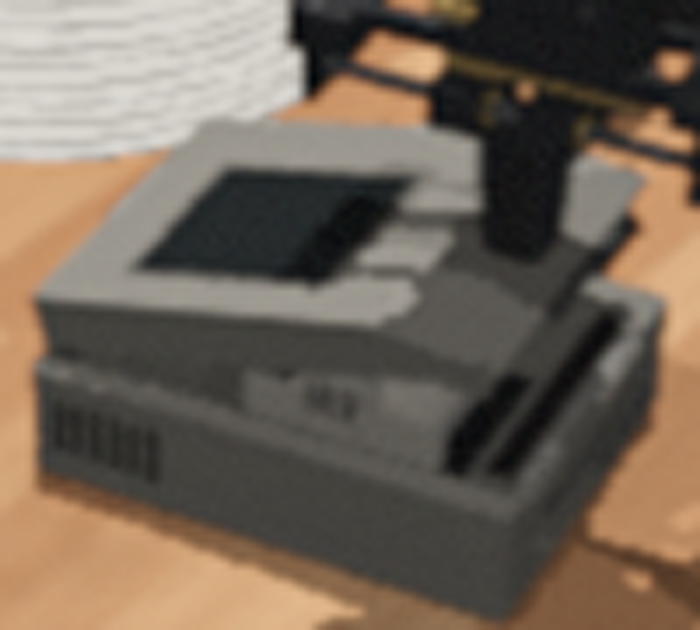

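Request:
{"op": "carry_out", "data": {
  "rows": [
    {"travel": [0,-0.2,0.5],"twist": [0,0,0],"grip": 0},
    {"travel": [0,-0.2,0.5],"twist": [0,0,0],"grip": 0},
    {"travel": [0,-0.2,0.5],"twist": [0,0,0],"grip": 0},
    {"travel": [0,-0.1,0.5],"twist": [0,0,0],"grip": 0},
    {"travel": [0,0,0],"twist": [0,0,0],"grip": 0}
  ]
}}

```text
clock: 29.05
tool_pos: [0.4553, -0.1275, 0.1032]
orientation: [-2.025, -2.4, 0.002]
ft_force: [0.4, -1.0, 1.5]
gripper_width: 0.007
```

Request:
{"op": "carry_out", "data": {
  "rows": [
    {"travel": [0,0,0.4],"twist": [0,0,0],"grip": 0},
    {"travel": [0,0,0.4],"twist": [0,0,0],"grip": 0},
    {"travel": [0,0,0],"twist": [0,0,0],"grip": 0},
    {"travel": [0,0,0],"twist": [0,0,0],"grip": 0}
  ]
}}

```text
clock: 29.55
tool_pos: [0.4551, -0.1271, 0.0953]
orientation: [-2.025, -2.399, 0.001]
ft_force: [-2.3, -0.5, 2.4]
gripper_width: 0.007
```

Run:
```python
from h import *
o=get_obs();print(inv(PP,o['tool_pos']),o['ft_force'],o['ft_torque'])
s=snapshot("scene"); cv2.imwrite("pics/s21.png",s)
crop(s,"pics/m21.png",280,130,100,90,7)
```

```text
[[-82.56679183   0.23050027  95.33397395]] [-2.3030547  -0.4575875   2.40848269] [-0.03422696  0.29973226  0.00337366]
```

View pics/m21.png

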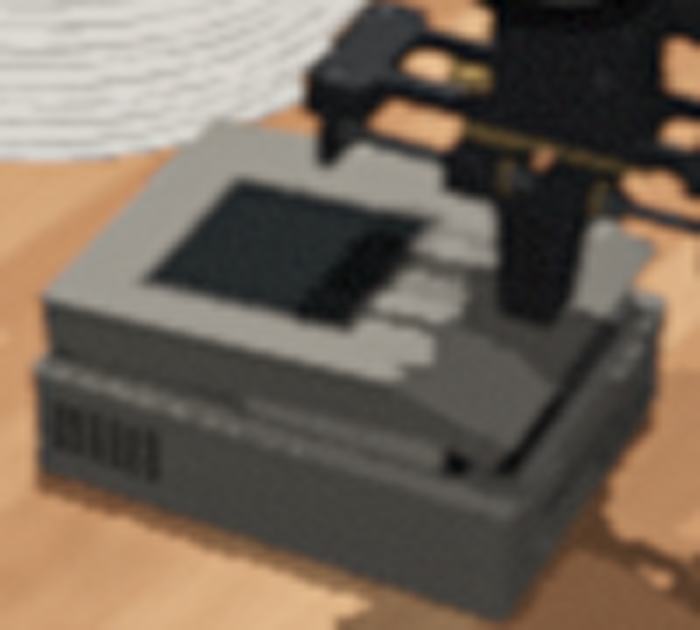

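Request:
{"op": "carry_out", "data": {
  "rows": [
    {"travel": [0,0,0.4],"twist": [0,0,0],"grip": 0},
    {"travel": [0,0,0.4],"twist": [0,0,0],"grip": 0},
    {"travel": [0,0,0],"twist": [0,0,0],"grip": 0}
  ]
}}

```text
clock: 29.98
tool_pos: [0.4559, -0.1271, 0.0875]
orientation: [-2.026, -2.4, -0.0]
ft_force: [0.6, 0.1, 0.7]
gripper_width: 0.002
```

Request:
{"op": "carry_out", "data": {
  "rows": [
    {"travel": [0,0,0.3],"twist": [0,0,0],"grip": 0},
    {"travel": [0,0,0],"twist": [0,0,0],"grip": 0}
  ]
}}

```text
clock: 30.22
tool_pos: [0.4564, -0.1273, 0.085]
orientation: [2.026, 2.401, 0.0]
ft_force: [-0.9, -0.2, 2.4]
gripper_width: 0.003
```

Request:
{"op": "carry_out", "data": {
  "rows": [
    {"travel": [0,0,0.2],"twist": [0,0,0],"grip": 0},
    {"travel": [0,0,0],"twist": [0,0,0],"grip": 0}
  ]
}}

```text
clock: 30.48
tool_pos: [0.4561, -0.1273, 0.0829]
orientation: [-2.026, -2.401, 0.0]
ft_force: [-2.0, -0.8, 1.9]
gripper_width: 0.007
```

Request:
{"op": "carry_out", "data": {
  "rows": [
    {"travel": [0,0,0.2],"twist": [0,0,0],"grip": 0},
    {"travel": [0,0,0],"twist": [0,0,0],"grip": 0}
  ]
}}

```text
clock: 30.72
tool_pos: [0.456, -0.1274, 0.0816]
orientation: [-2.026, -2.401, 0.001]
ft_force: [-6.0, 0.6, 8.3]
gripper_width: 0.002
```

Request:
{"op": "carry_out", "data": {
  "rows": [
    {"travel": [0,0,0.2],"twist": [0,0,0],"grip": 0},
    {"travel": [0,0,0],"twist": [0,0,0],"grip": 0}
  ]
}}

```text
clock: 30.98
tool_pos: [0.456, -0.1275, 0.0805]
orientation: [-2.025, -2.401, 0.001]
ft_force: [-8.5, 1.2, 15.8]
gripper_width: 0.005
```

Request:
{"op": "carry_out", "data": {
  "rows": [
    {"travel": [0,0,0.2],"twist": [0,0,0],"grip": 0},
    {"travel": [0,0,0],"twist": [0,0,0],"grip": 0}
  ]
}}

```text
clock: 31.22
tool_pos: [0.456, -0.1275, 0.0795]
orientation: [-2.025, -2.4, 0.001]
ft_force: [-12.2, 1.1, 22.8]
gripper_width: 0.004
```

Request:
{"op": "carry_out", "data": {
  "rows": [
    {"travel": [0,0,0.1],"twist": [0,0,0],"grip": 0},
    {"travel": [0,0,0],"twist": [0,0,0],"grip": 0},
    {"travel": [0,0,0],"twist": [0,0,0],"grip": 0}
  ]
}}

```text
clock: 31.6
tool_pos: [0.4559, -0.1275, 0.079]
orientation: [-2.025, -2.401, 0.001]
ft_force: [-13.4, 1.7, 26.8]
gripper_width: 0.006
```

Request:
{"op": "carry_out", "data": {
  "rows": [
    {"travel": [0,0,-1.0],"twist": [0,0,0],"grip": 0},
    {"travel": [0,0,-3],"twist": [0,0,0],"grip": 0},
    {"travel": [0,0,-4],"twist": [0,0,0],"grip": 0},
    {"travel": [-4,-2,-4],"twist": [0,0,0],"grip": 0},
    {"travel": [-6,-1,0],"twist": [0,0,0],"grip": 0}
  ]
}}

```text
clock: 32.22
tool_pos: [0.4465, -0.2326, 0.2007]
orientation: [2.016, 2.396, 0.004]
ft_force: [1.2, 0.1, -0.4]
gripper_width: 0.008
```

Request:
{"op": "carry_out", "data": {
  "rows": [
    {"travel": [-6,0,0],"twist": [0,0,0],"grip": 0},
    {"travel": [-6,0,0],"twist": [0,0,0],"grip": 0},
    {"travel": [-6,0,0],"twist": [0,0,0],"grip": 0},
    {"travel": [-4,0,0],"twist": [0,0,0],"grip": 0},
    {"travel": [0,0,0],"twist": [0,0,0],"grip": 0}
  ]
}}

```text
clock: 32.85
tool_pos: [0.4809, -0.4509, 0.1954]
orientation: [2.028, 2.397, -0.0]
ft_force: [0.7, 0.6, -0.7]
gripper_width: 0.003
```

Run:
```python
from h import *
o=get_obs();print(o['clock'],inv(PP,o['tool_pos']),o['ft_force'])
s=snapshot("scene"); cv2.imwrite("pics/s22.png",s); t=snapshot("top"); cv2.imwrite("pics/t22.png",t)
F=-112
q=[P2W(PP,[(F,78,68.3),(-52,78,89),(100,78,89),(100,-78,89),(-52,-78,89),(F,-78,68.3),(F,78,68.3)]),P2W(PP,[(-66,-100,38),(-66,-152,38)])]
a=cv2.resize(t[110:240,290:420],(400,400),interpolation=2)
overlay(s,"scene",q,"pics/tmp.png",270,130,130,100,4)
b=cv2.imread("pics/tmp.png");b0=cv2.resize(s[130:230,270:400],None,fx=3,fy=3,interpolation=2)
cv2.imwrite("pics/m22.png",np.hstack([a,cv2.copyMakeBorder(b0,0,100,0,0,0)]))
# cover rest change vs start image
s0=cv2.imread("pics/scene0.png"); t0=cv2.imread("pics/top0.png")
print("diff mean cover px scene",np.abs(s.astype(int)-s0)[150:200,285:375].mean(),"top",np.abs(t.astype(int)-t0)[135:230,315:410].mean())
b1=cv2.resize(s0[130:230,270:400],None,fx=3,fy=3,interpolation=2)
cv2.imwrite("pics/m22b.png",np.hstack([b1,b0]))
```

```text
32.85 [[-111.20056796 -323.3921895   195.38046547]] [ 0.68000127  0.61681827 -0.66879569]
diff mean cover px scene 1.4126666666666667 top 7.756343490304709
```

View pics/m22b.png

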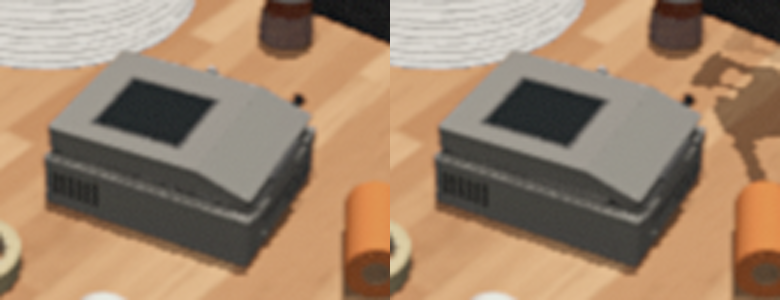

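View pics/m22.png

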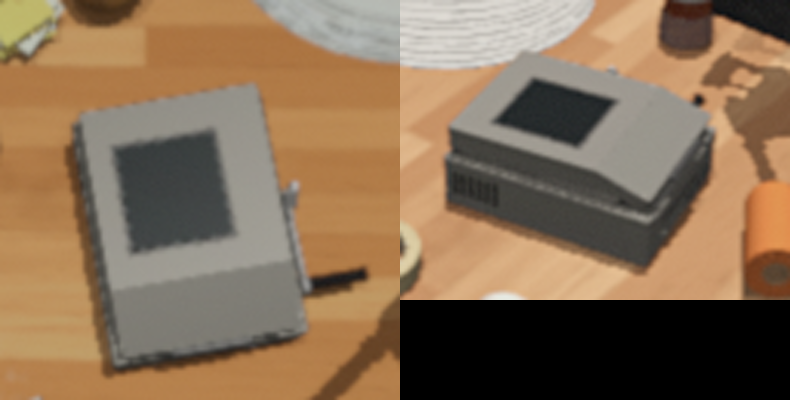

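Request:
{"op": "carry_out", "data": {
  "rows": [
    {"travel": [0,0,0],"twist": [0,0,0],"grip": 0},
    {"travel": [0,0,0],"twist": [0,0,0],"grip": 0},
    {"travel": [0,0,0],"twist": [0,0,0],"grip": 0},
    {"travel": [0,0,0],"twist": [0,0,0],"grip": 0}
  ]
}}

```text
clock: 33.45
tool_pos: [0.4806, -0.4475, 0.1963]
orientation: [2.025, 2.401, -0.0]
ft_force: [-0.5, 0.1, 0.0]
gripper_width: 0.006
```

Run:
```python
from h import *
s=snapshot("scene"); cv2.imwrite("pics/s23.png",s); s0=cv2.imread("pics/scene0.png")
f=lambda m:cv2.resize(m[165:215,325:380],None,fx=7,fy=7,interpolation=2)
cv2.imwrite("pics/m23.png",np.hstack([f(s0),f(s)]))
g=lambda m:np.float32(cv2.cvtColor(m,cv2.COLOR_BGR2GRAY))
for nm,(x,y,w,h) in dict(front_left=(335,180,24,20),front_right=(362,158,16,18),screen=(295,150,45,32),body=(285,185,40,20)).items():
    print(nm,[cv2.phaseCorrelate(g(s0)[y:y+h,x:x+w],g(q)[y:y+h,x:x+w],cv2.createHanningWindow((w,h),cv2.CV_32F)) for q in (cv2.imread("pics/s22.png"),s)])
for th in (0,.02,.05,.08):
    P=[(100-212*np.cos(th)+8.3*np.sin(th),78,60+212*np.sin(th)+8.3*np.cos(th))]; print(th,proj("scene",P2W(PP,P)))
```

```text
front_left [((0.018835955821380423, 0.4397779187818269), 0.9751905704538028), ((-0.06263178171603734, 0.16036529662790677), 0.9064700836936633)]
front_right [((-0.10809910346674378, 0.16432214213694962), 0.9707100490729014), ((-0.10964901355831813, -0.08598185298575167), 0.8724203656117121)]
screen [((0.45459706932975763, 0.038455899133397864), 0.9515313108762106), ((0.43708002496815723, 0.036672600806795685), 1.0216257062223222)]
body [((-0.0477415101733385, 0.2507296064830502), 0.8055882984399796), ((0.2943443805568364, 0.03106395536443962), 0.8757874393463134)]
0 [[354.9881273  199.53427542]]
0.02 [[355.00643974 198.32265747]]
0.05 [[354.98066971 196.4827687 ]]
0.08 [[354.8905531  194.61747212]]
```

View pics/m23.png

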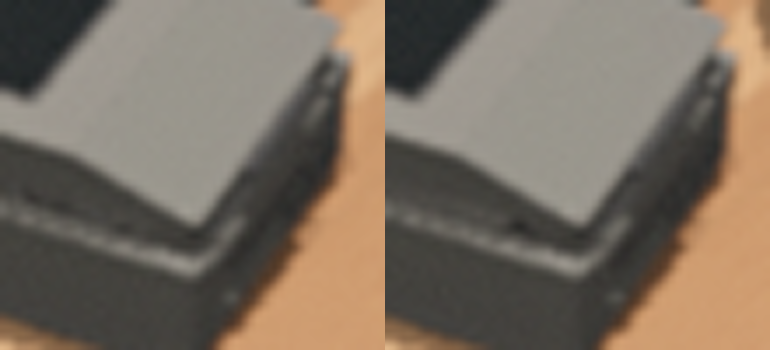

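Run:
```python
from h import *
t=snapshot("top"); t0=cv2.imread("pics/top0.png"); g=lambda m:np.float32(cv2.cvtColor(m,cv2.COLOR_BGR2GRAY))
for nm,(x,y,w,h) in dict(narrow=(242,200,36,36),tape=(248,132,46,46),marker=(180,158,56,20),shaker=(445,138,40,36),orange=(330,240,54,46),lever=(385,190,28,20)).items():
    print(nm,np.round(cv2.phaseCorrelate(g(t0)[y:y+h,x:x+w],g(t)[y:y+h,x:x+w],cv2.createHanningWindow((w,h),cv2.CV_32F))[0],2))
close_job()
```

```text
narrow [0.05 0.15]
tape [-0.1   0.08]
marker [-0.   -0.21]
shaker [ 0.04 -0.16]
orange [ 0.12 -0.22]
lever [0.09 0.25]
the job is handed in; nothing more can be done
```

The printer is changed over to the wide roll, and I handed the job in at about 33.5 s of the 72 s allowed. `close_job` gives no verdict, so the result rests on my own checks.

**What I did:**
- I gripped the lever and lifted it until the cover sprang open, then lowered it again.
- I pushed the width guide left until it hit its end stop, with the force rising to about 22 N. I then touched the bed's fixed right face to find the middle of the bed.
- I picked up the white 100 mm roll, lowered it onto the idle rollers and opened the fingers only once they carried no weight.
- I swung the cover over from behind and pressed it down at the front edge with about 27 N.

**What the last checks showed:**
- **Cover:** It stayed shut with the arm clear. At about 2 s after release it sat within half a pixel of its original latched position, which is under about 0.01 rad.
- **Lever:** It is down, within 0.3 pixel of where it started.
- **Roll and guide:** With the cover still open, the roll lay within about 1 pixel (2.5 mm) of the seat model, and the guide was at its stop. I could not see either after the cover shut.
- **Other things:** The narrow roll, tape roll, marker, shaker and orange look-alike show no movement beyond 0.25 pixel.

**What disagreed:** The two cameras differed by a few millimetres, up to about 12 mm on one early fit, and by about 0.05 rad on the printer's pose. I used an estimate in between, and the touches on the guide stop and right face agreed with it to about 1 mm. While the cover was closing there was a brief 21 N spike, which fell to about 2 N within 0.3 s.

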